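# Stand a module up and test it

## Robot

A 7-joint arm with a two-finger parallel gripper is mounted at the origin on the work surface. World frame = base frame: x ahead of the robot, y to its left, z up, the work surface at z = 0. Lengths are in m, angles in rad, forces in N, time in s.
With the tool pointing down it reaches from about 0.425 to 0.925 m from the base axis. Payload 6.8 kg.
Tool frame: the origin (TCP) lies at the very end of the fingers, on their centre line; the grasp point (between the pads) lies 19 mm behind it; z points along the fingers, y is the line along which they close (so a half turn about z gives the same grasp; the last joint's range is limited). The gripper opens to 88 mm and grips with 3 to 60 N. Pads are 20 mm wide; open, the fingers measure 115 mm over their backs; the gripper's body (75 mm by 178 mm) begins 61 mm behind the grasp point.
Start: joints at [-1.208, 0.477, 0.022, 1.555, -0.011, 1.109, -0.083], TCP at [0.306, 0.602, 0.223] pointing down, gripper open.
Joint ranges: [-2.96, 2.96], [-0.34, 2.1], [-1.41, 1.46], [0.24, 2.44], [-1.37, 4.51], [0.17, 1.92], [-2.96, 2.96]. Speed limits (rad/s): [2.39, 2.39, 3.14, 3.14, 3.14, 3.14, 3.14].

## Interface

Orientations are given as a unit quaternion [w, x, y, z].
In Python, from plant import env gives the robot as it stands. The module is installed in compiled form; this text tells all that it offers.
- The arm moves only by the shell command python3 -m crank 'ROWS'. ROWS is JSON, a list of rows, each an object of numbers: "x", "y", "z": the shift along the tool's x, y, z in m; "roll": the turn about the tool's z in degrees; "gripper": the closure in counts, from 0 (fully open) to 255 (shut). In form: [{"x": .., "y": .., "z": .., "roll": .., "gripper": ..}, ...]. A call has 1 to 20 rows; each row shifts and turns the commanded pose from where the row before left it, along the tool's axes as they then stand; what a row does not reach is not made up. A row lasts 1/12 s, in which the tool goes at most 41.7 mm and 7.16 degrees, less where a joint would pass 70% of its speed; a pose out of reach is approached as far as the arm can. A call is refused whole if a number of a shift passes 0.0417 or a number of a turn 7.16, either way. A call with a gripper value outside its range is refused whole. The fingers move at their own pace and stop on an object; the grip force is fixed at half the most. Time passes only in rows, so rows that do not move let the fingers close. It gives the time, the measured TCP pose, the force, the opening and the grip force at its end, in the units of the state.
- env.state(): the state, without advancing time (a new reading comes with each control period).
- env.capture(name): name is "side" or "top" or "wrist"; returns the picture (400x640x3 uint8, red, green, blue); there is no depth.
- env.camera_params(name): a dict with "intrinsics" (3x3 intrinsics, pixels), "distortion" ([k1, k2, p1, p2, k3] as OpenCV has them; the pictures are not rectified), "rvec" (rotation vector, rad) and "tvec" (3), from world to camera coordinates, as OpenCV has them. Camera axes: x right, y down, z forward; pixel columns grow to the right and rows downward; lengths in m; the calibration is good to about 2 mm. A picture is of the moment at which its call begins: read the wrist's pose just before it. camera_params takes no time and is no camera call; for the wrist camera it gives the pose at the moment of the call.
- env.finish_job(): hands the job in; it is judged then, once.
The state is a dict: "t": time; "joint_pos": joint angles; "joint_vel": joint speeds; "joint_torque": joint torques, N m; "ee_pos": TCP position; "tool_rot": TCP orientation; "ft_force": force on the tool from outside, world axes, zero at the start; "torque": the same for the moment, N m; "grip_width": opening from 0.0 (shut) to 1.0 (fully open); "finger_force": force on a finger pad.
Only numpy, scipy, OpenCV 4.12 (cv2) and the standard library are available. Lean on these libraries where they do the work, as an engineer would, in place of code of your own. Each camera call takes 0.05 s, during which the arm holds its last target. There are 200 camera calls.

## Task

Stand the green-labelled module upright on its copper contact end on the blue mat and let go of it, then take it again and stand it, contacts still down, fully down in the test nest between the blue cheeks, setting it down gently both times and letting go. Then turn the console's selector so that its pointer is at the green dot and let go, and only after that press the red start button fully and release it. Leave the other things on the bench where they are.

Things in the scene. Friction and masses are not known exactly. Their poses are not given: they have to be found in the camera images.
- module: The module to test: flat grey case with a GREEN label and a copper contact strip across one end, 110 (x) x 64 (y) x 22 mm (z), about 0.2 kg. Starts lying flat, contacts roughly away from the robot. Origin: centre of the 110 x 64 underside; x along the case to the contact end, z out of the labelled face. Stood on its contacts it is 110 mm tall on a 64 x 22 mm foot, x straight down.
- module_contacts (a point): Centre of the module's 64 x 22 mm contact end face (55 mm along x from the module's origin, 11 mm above its underside); axes as the module's.
- mat_top (a point): Centre of the top of the fixed square blue mat, 130 x 130 mm, 4 mm thick; axes along its sides, z up.
- nest_floor (a point): Centre of the floor of the fixed test nest's pocket, 8 mm above the table; the pocket is 30 (its x) x 74 mm (its y). At +-x black lips 12 mm high above the floor, 8 mm thick; at +-y blue cheeks 82 mm high above it, 50 mm in x. The module stands in it with its 22 mm along x, 64 mm along y, either face to the front; fingers fit on its flat faces, not between its edges and the cheeks.
- console: The tester's fixed grey control box, 140 (x) x 180 (y) x 50 mm high, black top; origin at the centre of its underside, front towards -x. On top it carries the selector at y = -36 mm and the red start button at y = +56 mm.
- selector (a joint): Angle of the selector knob, rad: 0 with its white pointer line towards the console's front (-x), growing clockwise seen from above, to 1.9; it stays where left. Marks around it at 0, 0.6, 1.2 and 1.8 rad: small white dots, and at 1.2 rad (near the console's +y direction) the larger GREEN dot.
- selector_grip (a point): On the selector's axis at the height to grip, 31 mm above the foot of the black knob. The grip is a bar 14 mm thick, 42 mm long and 32 mm tall, whose top is 7 mm above this point; axes turn with the knob: bar along x, pointer line towards -x.
- start (a joint): Travel of the red start button, m: 0 up, 0.006 fully down (about 5 N); it springs back up.
- start_top (a point): Centre of the top of the red start button, 28 mm across, 68 mm above the table when up; pressed straight down.
- tested: A finished module like the one to be tested (110 x 64 x 22 mm) but with a blue label; lies flat. Not part of the job. Origin: centre of its underside.
- screwdriver: A yellow-handled screwdriver, 160 mm long, lying flat along its own x. Not part of the job. Origin: centre of its underside.
- tape: A cardboard-brown roll, 90 mm across, 25 mm high, lying flat. Not part of the job. Origin: centre of its underside.
- mug: A blue mug, 76 mm across, 85 mm high, handle to its own +y. Not part of the job. Origin: centre of its underside.
- carton: A small brown carton, 70 x 50 x 40 mm. Not part of the job. Origin: centre of its underside.
- jar: A small closed jar with a black cap, 52 mm across, 60 mm high. Not part of the job. Origin: centre of its underside.
- earmuffs: Red ear defenders with a black band, about 140 x 130 mm, 70 mm high, lying down. Not part of the job.
- mat: The same fixed blue mat; origin at the centre of its underside.
- nest: The same fixed test nest; origin at the centre of its underside, 8 mm below the pocket floor; outside 90 (x) x 150 mm (y).
Things that resemble listed ones, but are neither listed nor needed, are in the scene too. What is shaped like the module but turquoise is not meant. Leave any purple look-alike of the console alone.

How it is judged:
On the way, in this order (a step that is already met when the one before it is completed fails the run):
1. the module stands by itself on the blue mat, contacts down, let go (angle between module's own x axis and vertical above 3.02 rad and contact force between the fingers and module below 0.1 N and x of module_contacts in the frame of mat_top between -0.055 and 0.055 m and y of module_contacts in the frame of mat_top between -0.055 and 0.055 m and z of module_contacts in the frame of mat_top between -0.004 and 0.004 m and linear speed of module below 0.02 m/s), for 0.3 s.
2. the module stands in the nest, contacts down on its floor, let go (angle between module's own x axis and vertical above 3.02 rad and x of module_contacts in the frame of nest_floor between -0.008 and 0.008 m and y of module_contacts in the frame of nest_floor between -0.009 and 0.009 m and z of module_contacts in the frame of nest_floor between -0.004 and 0.004 m and contact force between the fingers and module below 0.1 N and linear speed of module below 0.02 m/s), for 0.3 s.
3. the selector points at the green dot and is let go, the module still in the nest (value of joint selector between 1.05 and 1.35 rad and angle between module's own x axis and vertical above 3.02 rad and x of module_contacts in the frame of nest_floor between -0.008 and 0.008 m and y of module_contacts in the frame of nest_floor between -0.009 and 0.009 m and z of module_contacts in the frame of nest_floor between -0.004 and 0.004 m and contact force between the fingers and console below 0.1 N), for 0.3 s.
4. the start button is pressed, selector at the green dot and module in the nest (value of joint start above 0.0045 m and value of joint selector between 1.05 and 1.35 rad and angle between module's own x axis and vertical above 3.02 rad and x of module_contacts in the frame of nest_floor between -0.008 and 0.008 m and y of module_contacts in the frame of nest_floor between -0.009 and 0.009 m and z of module_contacts in the frame of nest_floor between -0.004 and 0.004 m), for 0.05 s.
At the end, for the whole second after the job is handed in: The module stands upright (7 degrees), contact end down on the nest's floor (4 mm) and within 8 mm in x, 9 mm in y of the pocket's centre, at rest; the selector is within 0.15 rad of 1.2; the start button has been pressed 4.5 mm after that and is up again (1.5 mm) (angle between module's own x axis and vertical above 3.02 rad and x of module_contacts in the frame of nest_floor between -0.008 and 0.008 m and y of module_contacts in the frame of nest_floor between -0.009 and 0.009 m and z of module_contacts in the frame of nest_floor between -0.004 and 0.004 m and linear speed of module below 0.02 m/s and value of joint selector between 1.05 and 1.35 rad and value of joint start below 0.0015 m); the robot touches nothing.
It fails at once if the start button is pressed while the selector is off the green dot or the module is not in the nest (value of joint start above 0.003 m and (not (value of joint selector between 1.05 and 1.35 rad) or not (angle between module's own x axis and vertical above 3.02 rad and x of module_contacts in the frame of nest_floor between -0.008 and 0.008 m and y of module_contacts in the frame of nest_floor between -0.009 and 0.009 m and z of module_contacts in the frame of nest_floor between -0.004 and 0.004 m))).
It fails at once if the module is set down hard (over 45 N) on the mat or in the nest (contact force between module and mat above 45 N or contact force between module and nest above 45 N).
It fails at once if another thing on the bench is shifted by more than 30 mm (distance of any of tested, screwdriver, tape, mug, carton, jar, earmuffs from where it was at the start of the episode above 0.03 m).
It also fails if it takes over 72 s, if anything falls off the work surface, if the arm or the gripper's body presses on something with over 40 N, if the wrist force passes 120 N, or if a joint passes its speed limit or range.

## Working session

There is one attempt and no reset: what is moved stays moved. The work goes in short steps, Python scripts to look and compute and a shell command to move; the robot and the scene stay as the last step left them, time stands still between calls to the robot, and variables do not carry over. Pictures are saved under pics/ and viewed, at most 10 in all, crops included, and the job is handed in when it is done.

```bash
mkdir -p pics
python3 - <<'E'
from plant import env
import cv2,numpy as np
s=env.state();print(s)
for n in("top","side"):
    cv2.imwrite(f"pics/{n}0.png",env.capture(n)[:,:,::-1])
for n in("top","side","wrist"):
    p=env.camera_params(n);print(n,{k:np.round(v,4).tolist() for k,v in p.items()})
E
```

```text
{'t': 0.0, 'joint_pos': array([-1.2080982 ,  0.47776582,  0.02233593,  1.55641911, -0.01152427,
        1.10927852, -0.08311282]), 'joint_vel': array([ 0.0017286 , -0.00140308,  0.00135279,  0.00052604,  0.00030422,
        0.00093862,  0.0008403 ]), 'joint_torque': array([ 2.49217883e-04, -5.82848597e+01,  1.53486226e+00, -2.72612697e+01,
       -5.43284405e-02,  1.68935739e-02,  1.41909127e-04]), 'ee_pos': array([0.30591784, 0.60104353, 0.22171827]), 'tool_rot': array([-1.52076356e-04,  2.33230160e-01,  9.72421171e-01, -8.58163614e-04]), 'ft_force': array([0.88351622, 0.51676745, 0.25946347]), 'torque': array([-0.00943305, -0.03768874, -0.01330482]), 'finger_force': 0.0, 'grip_width': 1.0021655228965187}
top {'intrinsics': [[488.1711, 0.0, 327.701], [0.0, 488.1711, 199.5174], [0.0, 0.0, 1.0]], 'distortion': [-0.0214, 0.0, 0.0, 0.0, 0.0], 'rvec': [2.1493, -2.1737, 0.0941], 'tvec': [-0.0177, 0.5822, 1.4917]}
side {'intrinsics': [[516.4828, 0.0, 319.0376], [0.0, 516.4828, 197.4334], [0.0, 0.0, 1.0]], 'distortion': [0.0248, 0.0, 0.0, 0.0, 0.0], 'rvec': [2.105, -0.8909, 0.4433], 'tvec': [-0.4114, 0.2898, 1.528]}
wrist {'intrinsics': [[353.6372, 0.0, 320.383], [0.0, 353.6372, 202.0794], [0.0, 0.0, 1.0]], 'distortion': [-0.0365, 0.0, 0.0, 0.0, 0.0], 'rvec': [-2.4963, -1.5311, -0.1863], 'tvec': [-0.675, -0.0288, 0.3885]}
```

View pics/top0.png

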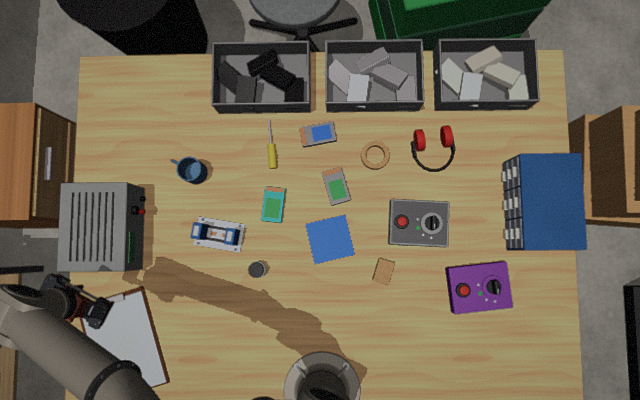

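View pics/side0.png

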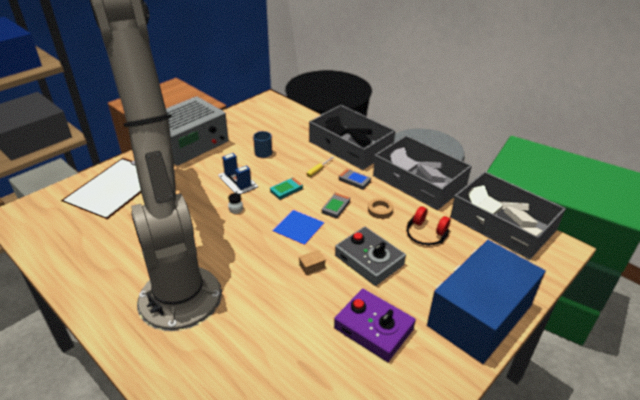

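Candidates for the module in the top view: grey with green label (336,186), turquoise look-alike (273,204), blue-labelled "tested" (318,133). By the description it is the one at (336,186). Console is the grey one (418,222), not the purple (478,287). Mat is at (330,239), nest at (218,234). I'll check these in a close crop.

```bash
cat > h.py <<'E'
from plant import env
import cv2,numpy as np
def px2w(p,uv,z):
    "pixels uv (n,2) at world height z -> world points"
    K,D=np.array(p["intrinsics"]),np.array(p["distortion"]);R=cv2.Rodrigues(np.array(p["rvec"]))[0];t=np.array(p["tvec"]).ravel()
    n=cv2.undistortPoints(np.array(uv,float).reshape(-1,1,2),K,D).reshape(-1,2)
    c=-R.T@t; d=np.c_[n,np.ones(len(n))]@R
    return c+d*((np.broadcast_to(z,len(n))-c[2])/d[:,2])[:,None]
def w2px(p,X):
    return cv2.projectPoints(np.array(X,float).reshape(-1,3),np.array(p["rvec"]),np.array(p["tvec"]),np.array(p["intrinsics"]),np.array(p["distortion"]))[0].reshape(-1,2)
def tool(s=None):
    "position, heading of tool x and y (deg) in the world"
    from scipy.spatial.transform import Rotation as Ro
    s=s or env.state();w,x,y,z=s["tool_rot"];M=Ro.from_quat([x,y,z,w]).as_matrix()
    return s["ee_pos"],M
E
python3 - <<'E'
from h import *
im=cv2.imread("pics/top0.png")
c=cv2.resize(im[155:275,185:360],None,fx=4.5,fy=4.5,interpolation=cv2.INTER_CUBIC);cv2.imwrite("pics/c1.png",c)
c=cv2.resize(im[185:260,375:465],None,fx=8,fy=8,interpolation=cv2.INTER_CUBIC);cv2.imwrite("pics/c2.png",c)
p=env.camera_params("top")
print(px2w(p,[[336,186],[330,239],[218,234],[418,222],[322,388]],[.022,.004,.05,.05,0]).round(3))
E
```

```text
[[ 0.625 -0.051  0.022]
 [ 0.46  -0.03   0.004]
 [ 0.478  0.313  0.05 ]
 [ 0.508 -0.3    0.05 ]
 [ 0.004 -0.     0.   ]]
```

View pics/c1.png

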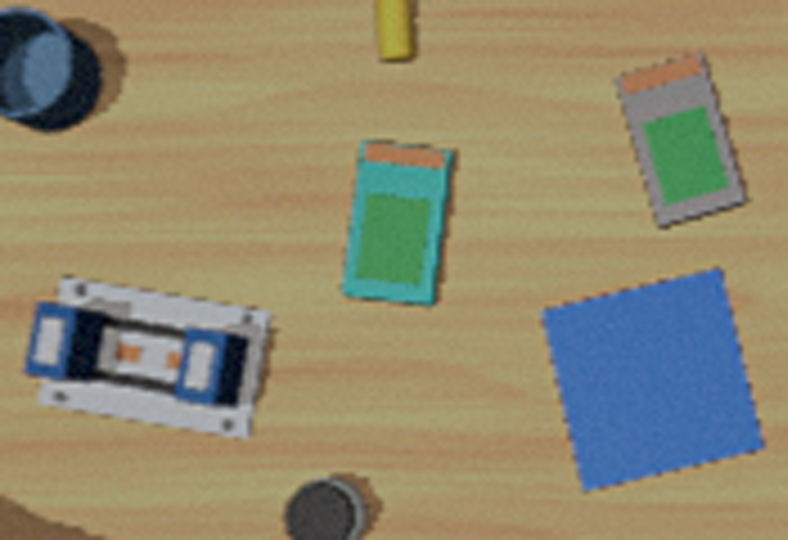

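View pics/c2.png

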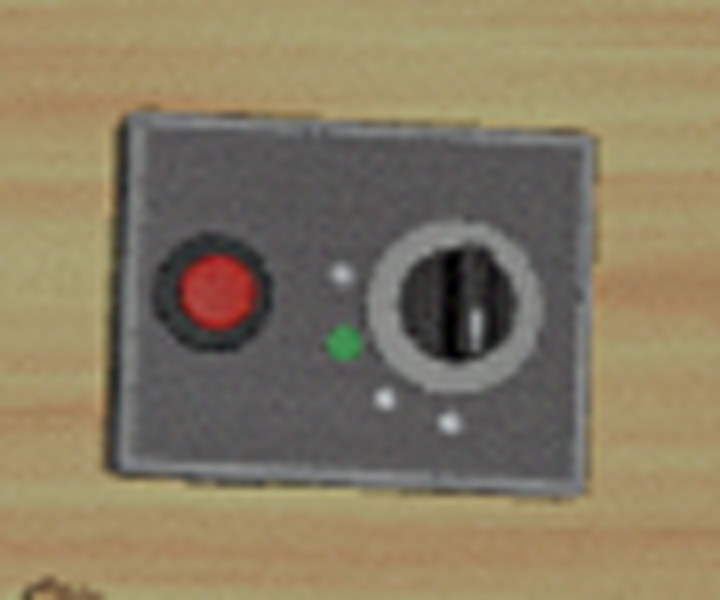

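Run:
```python
from h import *
p=env.camera_params("top")
def src(c,f,o): return (np.array(c,float)+.5)/f-.5+np.array(o)
def rep(n,c,z,f=4.5,o=(185,155)):
    w=px2w(p,src(c,f,o),z)[:,:2]
    if len(w)==4:
        print(n,"centre",w.mean(0).round(4),"sides",np.linalg.norm(w-np.roll(w,-1,0),axis=1).round(3),"dirs",[round(float(np.degrees(np.arctan2(*(b-a)[::-1]))),1) for a,b in zip(w,np.roll(w,-1,0))])
    else: print(n,w.round(4).tolist())
rep("module",[(618,78),(704,53),(746,202),(660,227)],.022)
rep("mat",[(543,311),(720,268),(764,447),(586,491)],.004)
rep("nest plate",[(62,276),(270,313),(248,437),(38,402)],.008)
rep("nest cheektop L",[(34,302),(72,306),(65,379),(26,374)],.09)
rep("nest cheektop R",[(187,328),(225,333),(218,406),(178,400)],.09)
rep("console",[(130,112),(595,135),(583,492),(117,470)],.05,8,(375,185))
rep("button",[(218,291)],.068,8,(375,185))
rep("ring,dots 0,.6,1.2,1.8",[(456,306),(450,423),(385,400),(345,343),(341,273)],.05,8,(375,185))
pos,M=tool();print(pos,M.round(3))
```

```text
module centre [ 0.6261 -0.0511] sides [0.063 0.109 0.062 0.109] dirs [-74.3, -165.2, 105.6, 15.0]
mat centre [ 0.4603 -0.029 ] sides [0.128 0.128 0.128 0.129] dirs [-77.0, -167.0, 103.2, 13.1]
nest plate centre [0.4793 0.3203] sides [0.15  0.088 0.15  0.09 ] dirs [-100.6, 170.2, 80.1, -10.0]
nest cheektop L centre [0.4882 0.3711] sides [0.026 0.049 0.026 0.048] dirs [-96.6, 175.4, 82.2, -5.4]
nest cheektop R centre [0.4696 0.2689] sides [0.026 0.048 0.027 0.048] dirs [-98.0, 175.0, 81.0, -6.6]
console centre [ 0.5067 -0.3028] sides [0.178 0.136 0.177 0.137] dirs [-93.5, 176.1, 86.7, -3.4]
button [[0.5103, -0.2478]]
ring,dots 0,.6,1.2,1.8 [[0.5045, -0.3408], [0.46, -0.3371], [0.4691, -0.3127], [0.4909, -0.2981], [0.5177, -0.2974]]
[0.30594094 0.60108284 0.22179728] [[-0.891  0.454 -0.001]
 [ 0.454  0.891 -0.001]
 [-0.    -0.002 -1.   ]]
```

The crop shows the grey, green-labelled module (crop 680,140) with its copper end up, away from the robot. Measured sizes match the given ones (109x63, 128, 150x89, 178x136 mm), so I'll move above the module's rear end.

```bash
python3 -m crank '[{"x":-0.0302,"y":-0.0261},{"x":-0.0302,"y":-0.0261},{"x":-0.0302,"y":-0.0261},{"x":-0.0302,"y":-0.0261},{"x":-0.0302,"y":-0.0261},{"x":-0.0302,"y":-0.0261},{"x":-0.0302,"y":-0.0261},{"x":-0.0302,"y":-0.0261},{"x":-0.0302,"y":-0.0261},{"x":-0.0302,"y":-0.0261},{"x":-0.0302,"y":-0.0261},{"x":-0.0302,"y":-0.0261},{"x":-0.0302,"y":-0.0261},{"x":-0.0302,"y":-0.0261},{"x":-0.0302,"y":-0.0261},{"x":-0.0302,"y":-0.0261},{"x":-0.0302,"y":-0.0261},{"x":-0.0302,"y":-0.0261}]'; python3 -m crank '[{"roll":-7},{"roll":-7},{"roll":-7},{"roll":-7},{"roll":-7},{"roll":-7},{}]'
cat > goto.py <<'E'
"goto.py x y z heading_of_tool_y : remaining shift in the tool's axes and roll (tool y is symmetric)"
import sys;from h import *
X=np.array([float(a) for a in sys.argv[1:4]]);s=env.state();pos,M=tool(s)
h=np.degrees(np.arctan2(M[1,1],M[0,1]));r=(h-float(sys.argv[4])+90)%180-90
print("t",round(s["t"],2),"pos",pos.round(4),"ty",round(h,1),"f",s["ft_force"].round(1),"j7",s["joint_pos"][6].round(2),"| roll",round(r,1),"shift",(M.T@(X-pos)).round(4))
E
python3 goto.py .577 -.064 .06 105
python3 - <<'E'
from h import *
im=env.capture("wrist");p=env.camera_params("wrist");cv2.imwrite("pics/w1.png",im[:,:,::-1])
import json;json.dump({k:np.array(v).tolist() for k,v in p.items()},open("w1.json","w"))
E
```

```text
t 0.1 pos [0.3059 0.6011 0.2218] ty 63.0 f [-0.1  0.1  0.1] j7 -0.08 | roll -42.0 shift [-0.5432 -0.4695  0.1626]validation failed for argument at $[0]...
validation failed for argument at $[0]...
```

View pics/w1.png

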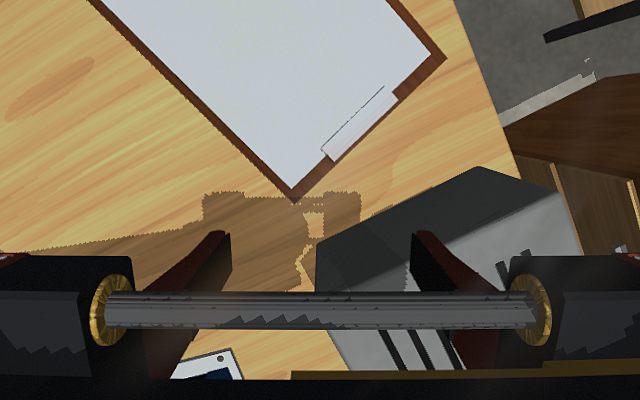

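The move was refused, so that picture shows only the start pose with the fingers at (200,260) and (440,260). The rows probably need all their fields, so I'll try with all of them.

```bash
python3 -m crank '[{"x":-0.0302,"y":-0.0261,"z":0,"roll":0,"gripper":0},{"x":-0.0302,"y":-0.0261,"z":0,"roll":0,"gripper":0},{"x":-0.0302,"y":-0.0261,"z":0,"roll":0,"gripper":0},{"x":-0.0302,"y":-0.0261,"z":0,"roll":0,"gripper":0},{"x":-0.0302,"y":-0.0261,"z":0,"roll":0,"gripper":0},{"x":-0.0302,"y":-0.0261,"z":0,"roll":0,"gripper":0},{"x":-0.0302,"y":-0.0261,"z":0,"roll":0,"gripper":0},{"x":-0.0302,"y":-0.0261,"z":0,"roll":0,"gripper":0},{"x":-0.0302,"y":-0.0261,"z":0,"roll":0,"gripper":0},{"x":-0.0302,"y":-0.0261,"z":0,"roll":0,"gripper":0},{"x":-0.0302,"y":-0.0261,"z":0,"roll":0,"gripper":0},{"x":-0.0302,"y":-0.0261,"z":0,"roll":0,"gripper":0},{"x":-0.0302,"y":-0.0261,"z":0,"roll":0,"gripper":0},{"x":-0.0302,"y":-0.0261,"z":0,"roll":0,"gripper":0},{"x":-0.0302,"y":-0.0261,"z":0,"roll":0,"gripper":0},{"x":-0.0302,"y":-0.0261,"z":0,"roll":0,"gripper":0},{"x":-0.0302,"y":-0.0261,"z":0,"roll":0,"gripper":0},{"x":-0.0302,"y":-0.0261,"z":0,"roll":0,"gripper":0}]' && python3 -m crank '[{"x":0,"y":0,"z":0,"roll":-7,"gripper":0},{"x":0,"y":0,"z":0,"roll":-7,"gripper":0},{"x":0,"y":0,"z":0,"roll":-7,"gripper":0},{"x":0,"y":0,"z":0,"roll":-7,"gripper":0},{"x":0,"y":0,"z":0,"roll":-7,"gripper":0},{"x":0,"y":0,"z":0,"roll":-7,"gripper":0},{"x":0,"y":0,"z":0,"roll":0,"gripper":0}]' && python3 goto.py .577 -.064 .06 105
```

```text
t: 1.65
ee_pos: [0.5778, -0.0655, 0.2226]
tool_rot: [-0.0, 0.233, 0.972, 0.0]
ft_force: [1.4, 1.6, -0.3]
grip_width: 0.997
finger_force: 0.0
t: 2.23
ee_pos: [0.5773, -0.0638, 0.2224]
tool_rot: [-0.0, -0.133, 0.991, 0.0]
ft_force: [0.2, -0.1, 1.0]
grip_width: 0.998
finger_force: 0.0
t 2.23 pos [ 0.5773 -0.0638  0.2224] ty 105.3 f [ 0.2 -0.1  1. ] j7 1.91 | roll 0.3 shift [ 0.0003 -0.0002  0.1624]
```

```bash
python3 -m crank '[{"x":0,"y":0,"z":0.04,"roll":0,"gripper":0},{"x":0,"y":0,"z":0.04,"roll":0,"gripper":0},{"x":0,"y":0,"z":0.04,"roll":0,"gripper":0},{"x":0,"y":0,"z":0.04,"roll":0,"gripper":0},{"x":0,"y":0,"z":0.03,"roll":0,"gripper":0},{"x":0,"y":0,"z":0.02,"roll":0,"gripper":0},{"x":0,"y":0,"z":0.008,"roll":0,"gripper":0},{"x":0,"y":0,"z":0,"roll":0,"gripper":0}]' && python3 -m crank '[{"x":0,"y":0,"z":0,"roll":0,"gripper":70},{"x":0,"y":0,"z":0,"roll":0,"gripper":70},{"x":0,"y":0,"z":0,"roll":0,"gripper":70},{"x":0,"y":0,"z":0,"roll":0,"gripper":70},{"x":0,"y":0,"z":0,"roll":0,"gripper":70}]' && python3 -m crank '[{"x":0,"y":0,"z":0,"roll":0,"gripper":74},{"x":0,"y":0,"z":0,"roll":0,"gripper":74},{"x":0,"y":0,"z":0,"roll":0,"gripper":74}]'
```

```text
t: 2.9
ee_pos: [0.5761, -0.0636, 0.0028]
tool_rot: [-0.002, -0.13, 0.992, 0.0]
ft_force: [-0.4, -0.1, 0.5]
grip_width: 1.005
finger_force: 0.0
t: 3.32
ee_pos: [0.5783, -0.0636, 0.0057]
tool_rot: [0.001, -0.131, 0.991, -0.0]
ft_force: [-0.5, -0.2, 4.9]
grip_width: 0.729
finger_force: 3.7
t: 3.57
ee_pos: [0.5783, -0.0636, 0.0057]
tool_rot: [0.001, -0.131, 0.991, 0.0]
ft_force: [-1.6, 0.5, 7.1]
grip_width: 0.724
finger_force: 30.0
```

```bash
python3 -m crank '[{"x":0,"y":0,"z":0,"roll":0,"gripper":71},{"x":0,"y":0,"z":0,"roll":0,"gripper":71},{"x":0,"y":0,"z":-0.01,"roll":0,"gripper":71},{"x":0,"y":0,"z":-0.01,"roll":0,"gripper":71},{"x":0,"y":0,"z":-0.01,"roll":0,"gripper":71},{"x":0,"y":0,"z":-0.01,"roll":0,"gripper":71},{"x":0,"y":0,"z":0,"roll":0,"gripper":71},{"x":0,"y":0,"z":0,"roll":0,"gripper":71}]'
python3 - <<'E'
from h import *
s=env.capture("side");cv2.imwrite("pics/side1.png",s[:,:,::-1])
p=env.camera_params("side");u,v=w2px(p,[.62,-.05,.04])[0].astype(int);print(u,v)
a=cv2.resize(s[v-40:v+40,u-50:u+50,::-1],None,fx=4,fy=4,interpolation=cv2.INTER_CUBIC)
w=env.capture("wrist")[:,:,::-1];cv2.imwrite("pics/w2.png",w)
w=cv2.resize(w,(400,250));w=cv2.copyMakeBorder(w,0,70,0,0,cv2.BORDER_CONSTANT)
cv2.imwrite("pics/m1.png",np.hstack([a,w]))
E
```

```text
t: 4.23
ee_pos: [0.5782, -0.0637, 0.0456]
tool_rot: [0.001, -0.131, 0.991, -0.0]
ft_force: [0.4, 0.6, -1.8]
grip_width: 0.725
finger_force: 19.8
334 198
```

View pics/m1.png

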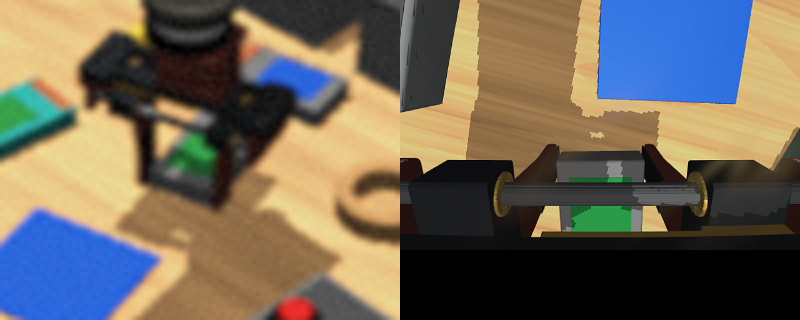

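The montage shows the module held at its rear end, still level: green label at (200,150) in the side view, its rear end at (600,160) in the wrist view. The pads hold it too firmly to pivot, so I'll ease the grip a count at a time.

```bash
cat > diff.py <<'E'
from h import *
a=cv2.imread("pics/w2.png");b=env.capture("wrist")[:,:,::-1]
print("wrist diff",(cv2.absdiff(a,b)[230:340,240:400].mean()).round(1))
E
for i in 1; do python3 -m crank '[{"x":0,"y":0,"z":0,"roll":0,"gripper":70},{"x":0,"y":0,"z":0,"roll":0,"gripper":70},{"x":0,"y":0,"z":0,"roll":0,"gripper":70}]' ; python3 diff.py; done; python3 -m crank '[{"x":0,"y":0,"z":0,"roll":0,"gripper":69},{"x":0,"y":0,"z":0,"roll":0,"gripper":69},{"x":0,"y":0,"z":0,"roll":0,"gripper":69}]' ; python3 diff.py
```

```text
t: 4.58
ee_pos: [0.5772, -0.0637, 0.0442]
tool_rot: [-0.0, -0.131, 0.991, 0.0]
ft_force: [-0.2, -0.1, -0.9]
grip_width: 0.728
finger_force: 9.0
wrist diff 11.2
t: 4.88
ee_pos: [0.5778, -0.0637, 0.0448]
tool_rot: [0.0, -0.131, 0.991, -0.0]
ft_force: [0.4, 0.4, 0.9]
grip_width: 0.731
finger_force: 0.0
wrist diff 23.9
```

```bash
python3 -m crank '[{"x":0,"y":0,"z":0,"roll":0,"gripper":0},{"x":0,"y":0,"z":0,"roll":0,"gripper":0},{"x":0,"y":0,"z":-0.04,"roll":0,"gripper":0},{"x":0,"y":0,"z":-0.04,"roll":0,"gripper":0},{"x":0.03,"y":0,"z":-0.04,"roll":0,"gripper":0},{"x":0.04,"y":0,"z":0,"roll":0,"gripper":0},{"x":0.04,"y":0,"z":0,"roll":0,"gripper":0},{"x":0,"y":0,"z":0,"roll":0,"gripper":0},{"x":0,"y":0,"z":0,"roll":0,"gripper":0}]'
cat > lab.py <<'E'
from h import *
def label(im,p,z,near=None):
    hsv=cv2.cvtColor(im,cv2.COLOR_RGB2HSV);m=cv2.inRange(hsv,(50,90,50),(75,255,255))
    m=cv2.morphologyEx(m,cv2.MORPH_OPEN,np.ones((3,3)))
    for c in cv2.findContours(m,cv2.RETR_EXTERNAL,cv2.CHAIN_APPROX_NONE)[0]:
        if cv2.contourArea(c)<60: continue
        w=px2w(p,c.reshape(-1,2),z)[:,:2]
        (cx,cy),(a,b),_=r=cv2.minAreaRect((w*1000).astype(np.float32))
        bx=cv2.boxPoints(r);e=bx[1]-bx[0] if np.linalg.norm(bx[1]-bx[0])>np.linalg.norm(bx[2]-bx[1]) else bx[2]-bx[1]
        print("label px",c.reshape(-1,2).mean(0).round(0),"centre mm",round(cx,1),round(cy,1),"size",round(a,1),round(b,1),"dir",round(float(np.degrees(np.arctan2(e[1],e[0]))%180),1))
if __name__=="__main__":
    t=cv2.imread("pics/top0.png")[:,:,::-1];print("top0");label(np.ascontiguousarray(t),env.camera_params("top"),.022)
    for n in("top","wrist"):
        p=env.camera_params(n);im=np.ascontiguousarray(env.capture(n));cv2.imwrite(f"pics/{n}_l.png",im[:,:,::-1]);print(n);label(im,p,.022)
E
python3 lab.py
```

```text
t: 5.68
ee_pos: [0.474, -0.0916, 0.1582]
tool_rot: [-0.0, -0.13, 0.992, 0.0]
ft_force: [0.9, -0.3, 0.5]
grip_width: 1.001
finger_force: 0.0
top0
label px [272. 208.] centre mm 559.2 150.4 size 44.1 59.0 dir 173.0
label px [337. 189.] centre mm 615.6 -53.6 size 58.0 43.7 dir 17.5
label px [427.   3.] centre mm 1218.0 -360.6 size 166.9 34.5 dir 89.1
top
label px [272. 208.] centre mm 559.3 150.6 size 43.8 59.1 dir 173.8
label px [338. 193.] centre mm 603.2 -57.0 size 58.4 43.1 dir 15.0
label px [427.   3.] centre mm 1218.0 -360.6 size 166.9 34.5 dir 89.1
wrist
label px [320. 342.] centre mm 619.3 -51.6 size 25.9 46.1 dir 105.0
label px [ 58. 152.] centre mm 500.2 -316.9 size 14.4 13.3 dir 5.3
```

The top view says the module lies flat again, slid about 13 mm towards the robot. So it does pivot at count 70. I'll re-grasp nearer the rear end with that light grip.

```bash
python3 goto.py .561 -.0685 .006 105
```

```text
t 5.78 pos [ 0.477  -0.0907  0.1584] ty 105.0 f [-0.3 -1.8  0.3] j7 1.96 | roll 0.0 shift [-0.0866 -0.0003  0.1525]
```

```bash
python3 -m crank '[{"x":-0.03,"y":0,"z":0,"roll":0,"gripper":0},{"x":-0.03,"y":0,"z":0,"roll":0,"gripper":0},{"x":-0.0266,"y":0,"z":0.02,"roll":0,"gripper":40},{"x":0,"y":0,"z":0.03,"roll":0,"gripper":40},{"x":0,"y":0,"z":0.04,"roll":0,"gripper":40},{"x":0,"y":0,"z":0.03,"roll":0,"gripper":40},{"x":0,"y":0,"z":0.02,"roll":0,"gripper":40},{"x":0,"y":0,"z":0.011,"roll":0,"gripper":40},{"x":0,"y":0,"z":0,"roll":0,"gripper":40},{"x":0,"y":0,"z":0,"roll":0,"gripper":69.6},{"x":0,"y":0,"z":0,"roll":0,"gripper":69.6},{"x":0,"y":0,"z":0,"roll":0,"gripper":69.6},{"x":0,"y":0,"z":0,"roll":0,"gripper":69.6}]' && python3 -m crank '[{"x":0,"y":0,"z":0,"roll":0,"gripper":70},{"x":0,"y":0,"z":0,"roll":0,"gripper":70}]'; python3 goto.py .561 -.0685 .006 105
```

```text
t: 6.87
ee_pos: [0.5612, -0.0684, 0.0085]
tool_rot: [0.002, -0.131, 0.991, -0.0]
ft_force: [-0.2, 0.3, 1.9]
grip_width: 0.731
finger_force: 3.8
t: 7.03
ee_pos: [0.5612, -0.0684, 0.0085]
tool_rot: [0.002, -0.131, 0.991, -0.0]
ft_force: [0.0, 0.2, 6.9]
grip_width: 0.728
finger_force: 7.7
t 7.03 pos [ 0.5612 -0.0684  0.0085] ty 105.0 f [0.  0.2 6.9] j7 1.98 | roll 0.0 shift [ 0.0002 -0.0001  0.0025]
```

```bash
python3 -m crank '[{"x":0,"y":0,"z":-0.008,"roll":0,"gripper":69.8},{"x":0,"y":0,"z":-0.008,"roll":0,"gripper":69.8},{"x":0,"y":0,"z":-0.008,"roll":0,"gripper":69.8},{"x":0,"y":0,"z":-0.008,"roll":0,"gripper":69.8},{"x":0,"y":0,"z":-0.008,"roll":0,"gripper":69.8},{"x":0,"y":0,"z":0,"roll":0,"gripper":69.8}]'; python3 -m crank '[{"x":0,"y":0,"z":-0.01,"roll":0,"gripper":69.8},{"x":0,"y":0,"z":-0.01,"roll":0,"gripper":69.8},{"x":0,"y":0,"z":-0.01,"roll":0,"gripper":69.8},{"x":0,"y":0,"z":-0.01,"roll":0,"gripper":69.8},{"x":0,"y":0,"z":0,"roll":0,"gripper":69.8}]'
python3 - <<'E'
from h import *
s=env.capture("side")
p=env.camera_params("side");u,v=w2px(p,[.61,-.06,.06])[0].astype(int);print(u,v)
a=cv2.resize(s[v-40:v+40,u-50:u+50,::-1],None,fx=4,fy=4,interpolation=cv2.INTER_CUBIC)
w=env.capture("wrist")[:,:,::-1]
w=cv2.resize(w,(400,250));w=cv2.copyMakeBorder(w,0,70,0,0,cv2.BORDER_CONSTANT)
cv2.imwrite("pics/m2.png",np.hstack([a,w]))
E
```

```text
t: 7.53
ee_pos: [0.5607, -0.0686, 0.0489]
tool_rot: [0.001, -0.131, 0.991, -0.0]
ft_force: [-0.0, 0.6, 0.0]
grip_width: 0.727
finger_force: 5.8
t: 7.95
ee_pos: [0.5609, -0.0687, 0.0895]
tool_rot: [0.001, -0.131, 0.991, -0.0]
ft_force: [-4.4, -0.6, 7.1]
grip_width: 0.731
finger_force: 6.0
334 196
```

View pics/m2.png

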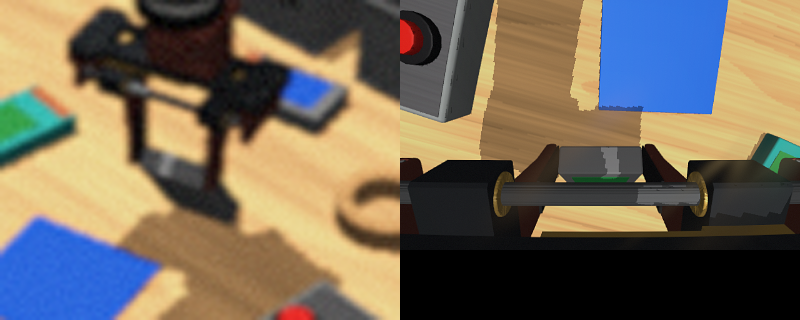

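It is pivoting: the side view shows the module hanging steeply with its bare underside towards the camera, its rear end between the pads at (600,160) in the wrist view. I'll keep lifting until it hangs free.

```bash
python3 -m crank '[{"x":0,"y":0,"z":-0.01,"roll":0,"gripper":69.8},{"x":0,"y":0,"z":-0.01,"roll":0,"gripper":69.8},{"x":0,"y":0,"z":-0.01,"roll":0,"gripper":69.8},{"x":0,"y":0,"z":-0.01,"roll":0,"gripper":69.8},{"x":0,"y":0,"z":-0.01,"roll":0,"gripper":69.8},{"x":0,"y":0,"z":0,"roll":0,"gripper":69.8},{"x":0,"y":0,"z":0,"roll":0,"gripper":69.8}]';python3 -m crank '[{"x":0,"y":0,"z":0,"roll":0,"gripper":69.8},{"x":0,"y":0,"z":0,"roll":0,"gripper":69.8}]'
python3 - <<'E'
from h import *
s=env.capture("side");cv2.imwrite("pics/side3.png",s[:,:,::-1])
p=env.camera_params("side");u,v=w2px(p,[.57,-.067,.07])[0].astype(int)
a=s[v-30:v+30,u-35:u+35,::-1].copy()
pos,M=tool();q=np.array([pos+M@[0,d,0.1] for d in(-.032,.032)]);print(u,v,w2px(p,np.r_[[pos],q]).round(1))
w=env.capture("wrist")[:,:,::-1];cv2.imwrite("pics/w3.png",w)
cv2.imwrite("pics/m3.png",cv2.resize(a,None,fx=8,fy=8,interpolation=cv2.INTER_CUBIC))
E
```

```text
t: 8.63
ee_pos: [0.5603, -0.0684, 0.1378]
tool_rot: [0.001, -0.131, 0.991, -0.0]
ft_force: [0.3, 0.9, -3.2]
grip_width: 0.73
finger_force: 6.1
t: 8.8
ee_pos: [0.5593, -0.0684, 0.1364]
tool_rot: [-0.001, -0.131, 0.991, 0.0]
ft_force: [0.1, -0.4, -1.1]
grip_width: 0.727
finger_force: 6.1
328 200 [[327.  186.8]
 [334.6 212.7]
 [318.2 206.8]]
```

View pics/m3.png

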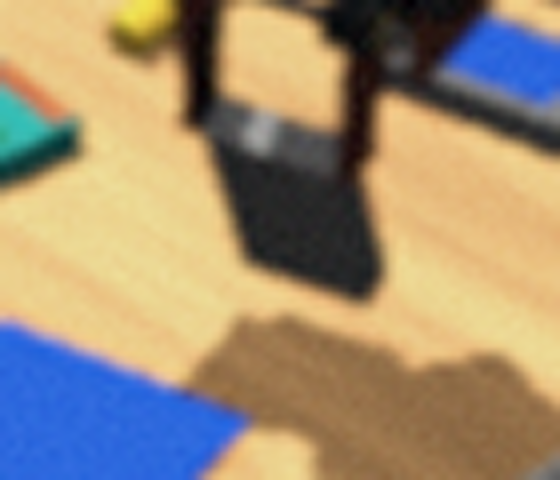

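Run:
```python
from h import *
p=env.camera_params("side");pos,M=tool();f=-M[:,0];f[2]=0;f/=np.linalg.norm(f);z=np.array([0,0,1]);piv=pos+.006*z
obs=np.array([[324,202.8],[339.3,207.5]])
for th in range(40,95,5):
    t=np.radians(th);ax=f*np.cos(t)-z*np.sin(t);n=f*np.sin(t)+z*np.cos(t)
    q=[piv+ax*.105-n*.013+M[:,1]*d for d in(.032,-.032)]
    r=[piv-ax*.005-n*.013+M[:,1]*d for d in(.032,-.032)]
    print(th,w2px(p,q).round(1).tolist(),np.abs(w2px(p,q)-obs).mean().round(2),w2px(p,r).round(1).tolist())
```

```text
40 [[328.2, 189.3], [344.3, 194.8]] 8.85 [[316.9, 186.0], [333.8, 191.9]]
45 [[327.2, 191.7], [343.4, 197.3]] 7.16 [[316.8, 185.8], [333.8, 191.7]]
50 [[326.2, 194.0], [342.3, 199.6]] 5.47 [[316.7, 185.6], [333.7, 191.5]]
55 [[325.1, 196.2], [341.3, 201.9]] 3.79 [[316.7, 185.4], [333.7, 191.3]]
60 [[323.9, 198.4], [340.1, 204.1]] 2.16 [[316.6, 185.2], [333.7, 191.0]]
65 [[322.8, 200.5], [339.0, 206.2]] 1.3 [[316.6, 184.9], [333.6, 190.8]]
70 [[321.5, 202.4], [337.8, 208.2]] 1.27 [[316.6, 184.6], [333.7, 190.5]]
75 [[320.3, 204.2], [336.6, 210.0]] 2.59 [[316.6, 184.3], [333.7, 190.2]]
80 [[319.0, 205.8], [335.3, 211.7]] 4.05 [[316.7, 184.0], [333.7, 189.9]]
85 [[317.8, 207.3], [334.1, 213.2]] 5.44 [[316.7, 183.7], [333.8, 189.5]]
90 [[316.5, 208.7], [332.9, 214.6]] 6.73 [[316.8, 183.3], [333.8, 189.2]]
```

The picture shows the bare underside with its bottom edge at crop (248,262)–(370,300), which fits a tilt of about 67°. I'll finish the rotation by setting the contact edge on the mat and carrying the top forward over it.

```bash
python3 goto.py .434 -.036 .115 105
```

```text
t 8.9 pos [ 0.5593 -0.0684  0.1364] ty 105.0 f [-0.4  0.3 -1.2] j7 1.94 | roll 0.0 shift [0.1126 0.0638 0.0215]
```

```bash
python3 -m crank '[{"x":0.005,"y":0.003,"z":0,"roll":0,"gripper":69.9},{"x":0.015,"y":0.009,"z":0,"roll":0,"gripper":69.9},{"x":0.02,"y":0.012,"z":0,"roll":0,"gripper":69.9},{"x":0.02,"y":0.012,"z":0,"roll":0,"gripper":69.9},{"x":0.02,"y":0.012,"z":0,"roll":0,"gripper":69.9},{"x":0.017,"y":0.009,"z":0,"roll":0,"gripper":69.9},{"x":0.01,"y":0.005,"z":0.005,"roll":0,"gripper":69.9},{"x":0.006,"y":0.002,"z":0.007,"roll":0,"gripper":69.9},{"x":0,"y":0,"z":0.007,"roll":0,"gripper":69.9},{"x":0,"y":0,"z":0,"roll":0,"gripper":69.9},{"x":0,"y":0,"z":0,"roll":0,"gripper":69.9},{"x":0,"y":0,"z":0,"roll":0,"gripper":69.9}]'; python3 -m crank '[{"x":0,"y":0,"z":0.003,"roll":0,"gripper":69.8},{"x":0,"y":0,"z":0.003,"roll":0,"gripper":69.8},{"x":0,"y":0,"z":0,"roll":0,"gripper":69.8}]';python3 -m crank '[{"x":0,"y":0,"z":0.003,"roll":0,"gripper":69.8},{"x":0,"y":0,"z":0,"roll":0,"gripper":69.8}]'; python3 -m crank '[{"x":0,"y":0,"z":0.003,"roll":0,"gripper":69.8},{"x":0,"y":0,"z":0,"roll":0,"gripper":69.8}]'
```

```text
t: 9.9
ee_pos: [0.4349, -0.0361, 0.1179]
tool_rot: [0.0, -0.131, 0.991, -0.0]
ft_force: [-0.5, -0.3, -2.1]
grip_width: 0.728
finger_force: 7.0
t: 10.15
ee_pos: [0.434, -0.036, 0.1114]
tool_rot: [-0.0, -0.131, 0.991, -0.0]
ft_force: [0.6, 0.2, -2.0]
grip_width: 0.727
finger_force: 6.1
t: 10.32
ee_pos: [0.4338, -0.036, 0.1085]
tool_rot: [-0.0, -0.131, 0.991, 0.0]
ft_force: [0.3, -0.1, -2.0]
grip_width: 0.726
finger_force: 6.1
t: 10.48
ee_pos: [0.4338, -0.0359, 0.1056]
tool_rot: [-0.0, -0.131, 0.991, 0.0]
ft_force: [-0.4, -0.1, -2.1]
grip_width: 0.726
finger_force: 6.1
```

```bash
for i in 1; do python3 -m crank '[{"x":0,"y":0,"z":0.003,"roll":0,"gripper":69.8},{"x":0,"y":0,"z":0,"roll":0,"gripper":69.8}]'|grep -E "ee|ft"; python3 -m crank '[{"x":0,"y":0,"z":0.002,"roll":0,"gripper":69.8},{"x":0,"y":0,"z":0,"roll":0,"gripper":69.8}]'|grep -E "ee|ft"; done
```

```text
ee_pos: [0.4341, -0.036, 0.1029]
ft_force: [-0.2, -0.4, 0.9]
ee_pos: [0.4344, -0.036, 0.1013]
ft_force: [-1.3, -0.0, 4.6]
```

```bash
python3 -m crank '[{"x":0,"y":0,"z":0.002,"roll":0,"gripper":69.8},{"x":0,"y":0,"z":0,"roll":0,"gripper":69.8}]'|grep -E "ee|ft"
```

```text
ee_pos: [0.4344, -0.036, 0.0994]
ft_force: [-2.3, -0.3, 5.7]
```

```bash
python3 -m crank '[{"x":-0.005,"y":0,"z":-0.001,"roll":0,"gripper":69.8},{"x":-0.005,"y":0,"z":-0.001,"roll":0,"gripper":69.8},{"x":-0.005,"y":0,"z":-0.001,"roll":0,"gripper":69.8},{"x":-0.005,"y":0,"z":-0.001,"roll":0,"gripper":69.8},{"x":0,"y":0,"z":0,"roll":0,"gripper":69.8}]'|grep -E "ee|ft|finger"; python3 -m crank '[{"x":-0.005,"y":0,"z":-0.001,"roll":0,"gripper":69.8},{"x":-0.005,"y":0,"z":-0.001,"roll":0,"gripper":69.8},{"x":-0.004,"y":0,"z":0,"roll":0,"gripper":69.8},{"x":0,"y":0,"z":0,"roll":0,"gripper":69.8}]'|grep -E "ee|ft|finger";python3 - <<'E'
from h import *
s=env.capture("side");cv2.imwrite("pics/side4.png",s[:,:,::-1])
p=env.camera_params("side");pos,M=tool();f=-M[:,0];z=np.array([0,0,1]);piv=pos+.006*z
u,v=w2px(p,pos-.05*z)[0].astype(int);print(u,v)
for th in(70,80,90):
    t=np.radians(th);ax=f*np.cos(t)-z*np.sin(t);n=f*np.sin(t)+z*np.cos(t)
    q=[piv+ax*a-n*.013+M[:,1]*d for a in(.105,-.005) for d in(.032,-.032)]
    print(th,((w2px(p,q)-[u-35,v-30])*8).round(0).tolist())
cv2.imwrite("pics/m4.png",cv2.resize(s[v-30:v+30,u-35:u+35,::-1],None,fx=8,fy=8,interpolation=cv2.INTER_CUBIC))
E
```

```text
ee_pos: [0.4548, -0.0303, 0.1031]
ft_force: [-0.1, 1.1, -2.2]
finger_force: 6.8
ee_pos: [0.468, -0.0267, 0.1051]
ft_force: [0.3, -0.0, -0.9]
finger_force: 6.8
298 212
70 [[253.0, 272.0], [381.0, 320.0], [202.0, 134.0], [336.0, 183.0]]
80 [[231.0, 300.0], [360.0, 349.0], [202.0, 130.0], [336.0, 178.0]]
90 [[209.0, 324.0], [338.0, 373.0], [203.0, 124.0], [337.0, 173.0]]
```

View pics/m4.png

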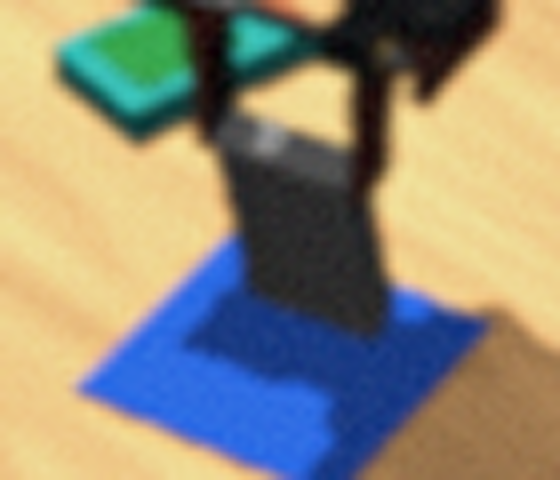

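The module now stands at about 77°, just off the mat, bottom edge at crop (248,292)–(375,335). I'll lower it to touch again and carry the top a bit further forward.

```bash
python3 -m crank '[{"x":0,"y":0,"z":0.002,"roll":0,"gripper":69.8},{"x":0,"y":0,"z":0.001,"roll":0,"gripper":69.8},{"x":0,"y":0,"z":0,"roll":0,"gripper":69.8}]'|grep -E "ee|ft|finger"; python3 -m crank '[{"x":-0.004,"y":0,"z":0,"roll":0,"gripper":69.8},{"x":-0.004,"y":0,"z":0,"roll":0,"gripper":69.8},{"x":-0.004,"y":0,"z":0,"roll":0,"gripper":69.8},{"x":0,"y":0,"z":0,"roll":0,"gripper":69.8}]'|grep -E "ee|ft|finger"; python3 -m crank '[{"x":-0.004,"y":0,"z":0,"roll":0,"gripper":69.8},{"x":-0.004,"y":0,"z":0,"roll":0,"gripper":69.8},{"x":-0.003,"y":0,"z":0,"roll":0,"gripper":69.8},{"x":0,"y":0,"z":0,"roll":0,"gripper":69.8}]'|grep -E "ee|ft|finger"
```

```text
ee_pos: [0.4669, -0.0272, 0.1021]
ft_force: [-0.7, -0.5, 1.9]
finger_force: 6.8
ee_pos: [0.4797, -0.0237, 0.1022]
ft_force: [0.9, 0.2, 5.3]
finger_force: 6.8
ee_pos: [0.4894, -0.021, 0.1017]
ft_force: [0.6, 0.3, 2.3]
finger_force: 6.8
```

```bash
python3 -m crank '[{"x":0,"y":0,"z":0.002,"roll":0,"gripper":69.8},{"x":0,"y":0,"z":0,"roll":0,"gripper":69.8},{"x":0,"y":0,"z":0,"roll":0,"gripper":69.8}]'|grep -E "ee|ft|finger"
python3 - <<'E'
from h import *
s=env.capture("side")
p=env.camera_params("side");pos,M=tool();f=-M[:,0];z=np.array([0,0,1])
u,v=w2px(p,[pos[0],pos[1],.055])[0].astype(int);print(u,v)
g=s[v-30:v+30,u-35:u+35].astype(int)
# module silhouette proxy: dark grey pixels (low saturation, dark)
hsv=cv2.cvtColor(g.astype(np.uint8),cv2.COLOR_RGB2HSV);print("TCP footprints")
for th in(75,80,85,90,95):
    t=np.radians(th);ax=f*np.cos(t)-z*np.sin(t);n=f*np.sin(t)+z*np.cos(t)
    best=None
    for o in np.arange(-.02,.021,.002):
        c=np.array([*(pos+f*o)[:2],.004]) # corner on mat under pivot+o
        q=np.array([c+M[:,1]*.032,c-M[:,1]*.032,c-M[:,1]*.032-ax*.085,c+M[:,1]*.032-ax*.085])
        m=np.zeros(g.shape[:2],np.uint8);cv2.fillPoly(m,[np.round(w2px(p,q)-[u-35,v-30]).astype(int)],1)
        ring=cv2.dilate(m,np.ones((5,5)))-m; ring[:25]=0
        gs=((hsv[:,:,1]<70)&(hsv[:,:,2]<110)).astype(float)
        sc=gs[m>0].mean()-gs[ring>0].mean()
        best=max(best or (-9,0),(sc,o))
    print(th,np.round(best,3))
cv2.imwrite("pics/m5.png",cv2.resize(g[:,:,::-1].astype(np.uint8),None,fx=8,fy=8,interpolation=cv2.INTER_CUBIC))
E
```

```text
ee_pos: [0.4902, -0.0209, 0.1005]
ft_force: [1.0, 0.9, 4.9]
finger_force: 7.0
302 208
TCP footprints
75 [0.455 0.018]
80 [0.537 0.012]
85 [ 0.728 -0.   ]
90 [ 0.846 -0.006]
95 [ 0.894 -0.006]
```

```bash
python3 -m crank '[{"x":0,"y":0,"z":0,"roll":0,"gripper":68},{"x":0,"y":0,"z":0,"roll":0,"gripper":66},{"x":0,"y":0,"z":0,"roll":0,"gripper":55},{"x":0,"y":0,"z":0,"roll":0,"gripper":40},{"x":0,"y":0,"z":0,"roll":0,"gripper":30},{"x":0,"y":0,"z":0,"roll":0,"gripper":30},{"x":0,"y":0,"z":-0.01,"roll":0,"gripper":30},{"x":0,"y":0,"z":-0.02,"roll":0,"gripper":30},{"x":0,"y":0,"z":-0.02,"roll":0,"gripper":30}]'
python3 - <<'E'
from h import *
s=env.capture("side")
p=env.camera_params("side");u,v=302,208
w=env.capture("wrist");cv2.imwrite("pics/w5.png",w[:,:,::-1])
import json;json.dump({k:np.array(v).tolist() for k,v in env.camera_params("wrist").items()},open("w5.json","w"))
a=cv2.resize(s[v-40:v+40,u-40:u+40,::-1],(400,400),interpolation=cv2.INTER_CUBIC)
b=cv2.copyMakeBorder(cv2.resize(w[:,:,::-1],(400,250)),0,150,0,0,cv2.BORDER_CONSTANT)
cv2.imwrite("pics/m6.png",np.hstack([a,b]))
E
```

```text
t: 13.75
ee_pos: [0.4885, -0.0213, 0.1506]
tool_rot: [-0.001, -0.131, 0.991, -0.0]
ft_force: [0.2, -0.6, -0.7]
grip_width: 0.882
finger_force: 0.0
```

View pics/m6.png

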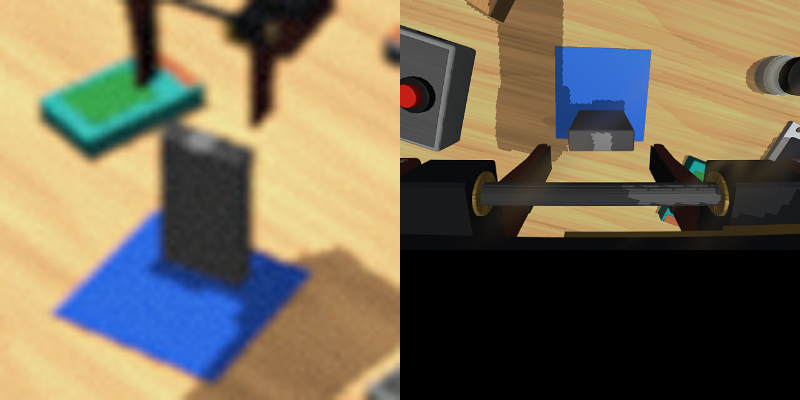

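The module stands upright by itself on the mat: its top end face is at about (569–634,129–151) in the wrist half, corresponding to full-image pixels ×1.6. I'll work out its position from that, then turn the tool 90° to take it by its flat faces.

```bash
python3 - <<'E'
from h import *
import json
p=json.load(open("w5.json"))
c=(np.array([[570,130],[634,129],[634,150.5],[569,151]])-[400,0]+.5)*1.6-.5
im=cv2.imread("pics/w5.png");hsv=cv2.cvtColor(im,cv2.COLOR_BGR2HSV)
w=px2w(p,c,.114)[:,:2];print(w.round(4).tolist(),"centre",w.mean(0).round(4),np.linalg.norm(w-np.roll(w,-1,0),axis=1).round(4))
e=w[1]-w[0]+w[2]-w[3];print("wide dir",np.degrees(np.arctan2(e[1],e[0])).round(1))
# refine: grey low-sat bright region near
m=((hsv[:,:,1]<60)&(hsv[:,:,2]>60)).astype(np.uint8);m[:200]=0;m[246:]=0;m[:,:260]=0;m[:,385:]=0
cs=max(cv2.findContours(m,cv2.RETR_EXTERNAL,cv2.CHAIN_APPROX_NONE)[0],key=cv2.contourArea).reshape(-1,2)
r=cv2.minAreaRect((px2w(p,cs,.114)[:,:2]*1000).astype(np.float32));print(r)
pn=env.camera_params("wrist")
E
python3 -m crank '[{"x":0,"y":0,"z":-0.02,"roll":7,"gripper":0},{"x":0,"y":0,"z":-0.02,"roll":0,"gripper":0}]'|grep ee; python3 goto.py .489 -.021 .14 15
```

```text
[[0.4874, -0.0507], [0.4709, 0.0072], [0.4914, 0.0136], [0.5082, -0.0469]] centre [ 0.4895 -0.0192] [0.0603 0.0215 0.0628 0.0211]
wide dir 105.7
((487.36962890625, -20.72989273071289), (25.470478057861328, 62.32423782348633), 15.022041320800781)
ee_pos: [0.488, -0.0212, 0.1899]
t 14.02 pos [ 0.488  -0.0212  0.1899] ty 97.7 f [-0.2  0.2 -0. ] j7 1.68 | roll 82.7 shift [-0.0012  0.0001  0.0499]
```

```bash
python3 -m crank '[{"x":0,"y":0,"z":0,"roll":7,"gripper":0},{"x":0,"y":0,"z":0,"roll":7,"gripper":0},{"x":0,"y":0,"z":0,"roll":7,"gripper":0},{"x":0,"y":0,"z":0,"roll":7,"gripper":0},{"x":0,"y":0,"z":0,"roll":7,"gripper":0},{"x":0,"y":0,"z":0,"roll":7,"gripper":0},{"x":0,"y":0,"z":0,"roll":7,"gripper":0},{"x":0,"y":0,"z":0,"roll":7,"gripper":0},{"x":0,"y":0,"z":0,"roll":7,"gripper":0},{"x":0,"y":0,"z":0,"roll":7,"gripper":0},{"x":0,"y":0,"z":0,"roll":7,"gripper":0},{"x":0,"y":0,"z":0,"roll":5.7,"gripper":0},{"x":0,"y":0,"z":0,"roll":0,"gripper":0}]'|grep ee; python3 goto.py .489 -.020 .08 15
python3 - <<'E'
from h import *
p=env.camera_params("wrist");im=env.capture("wrist")
f=np.array([np.cos(.262),np.sin(.262),0]);g=np.array([-f[1],f[0],0]);c=np.array([.489,-.020,.114])
q=w2px(p,[c+a*.011*f+b*.032*g for a,b in((1,1),(1,-1),(-1,-1),(-1,1))]);print(q.round(0).tolist())
cv2.imwrite("pics/w6.png",im[:,:,::-1])
E
```

```text
ee_pos: [0.4888, -0.0211, 0.1898]
t 15.1 pos [ 0.4888 -0.0211  0.1898] ty 15.1 f [ 0.1  0.3 -0.4] j7 0.3 | roll 0.1 shift [0.001  0.0006 0.1098]
[[337.0, 165.0], [336.0, 254.0], [305.0, 254.0], [305.0, 165.0]]
```

Run:
```python
from h import *
im=cv2.imread("pics/w6.png")
for x in(312,330): print("col",x,[(y,*im[y,x].tolist()) for y in range(150,272,3)])
print("row",[(x,*im[200,x].tolist()) for x in range(288,356,3)])
```

```text
col 312 [(150, 161, 82, 41), (153, 34, 37, 37), (156, 40, 40, 40), (159, 42, 39, 38), (162, 45, 42, 40), (165, 54, 50, 49), (168, 122, 120, 122), (171, 127, 125, 125), (174, 127, 125, 126), (177, 126, 123, 124), (180, 127, 124, 124), (183, 126, 122, 122), (186, 126, 122, 121), (189, 125, 120, 119), (192, 125, 119, 118), (195, 125, 118, 117), (198, 125, 118, 117), (201, 123, 116, 115), (204, 121, 114, 114), (207, 122, 114, 114), (210, 120, 114, 114), (213, 120, 114, 114), (216, 117, 113, 114), (219, 117, 112, 112), (222, 78, 71, 71), (225, 78, 73, 72), (228, 76, 72, 72), (231, 79, 75, 76), (234, 73, 71, 71), (237, 73, 71, 73), (240, 70, 68, 69), (243, 70, 69, 70), (246, 69, 68, 69), (249, 69, 68, 67), (252, 60, 59, 61), (255, 61, 93, 122), (258, 58, 92, 121), (261, 59, 94, 122), (264, 58, 90, 119), (267, 56, 88, 116), (270, 57, 89, 117)]
col 330 [(150, 129, 72, 47), (153, 45, 42, 42), (156, 49, 46, 46), (159, 51, 45, 45), (162, 54, 48, 48), (165, 61, 55, 54), (168, 124, 120, 122), (171, 127, 123, 123), (174, 126, 122, 123), (177, 125, 122, 122), (180, 126, 121, 121), (183, 126, 121, 1
[... 384 characters left out ...]
240, 70, 69, 70), (243, 69, 69, 69), (246, 69, 69, 69), (249, 69, 69, 68), (252, 63, 62, 63), (255, 52, 83, 109), (258, 52, 83, 110), (261, 60, 93, 124), (264, 62, 97, 129), (267, 63, 100, 132), (270, 63, 100, 132)]
row [(288, 182, 92, 43), (291, 182, 92, 44), (294, 182, 93, 47), (297, 180, 91, 46), (300, 180, 91, 46), (303, 179, 91, 48), (306, 186, 93, 49), (309, 124, 117, 118), (312, 124, 116, 116), (315, 125, 117, 117), (318, 124, 116, 117), (321, 123, 117, 116), (324, 122, 117, 118), (327, 122, 117, 118), (330, 122, 118, 118), (333, 121, 118, 118), (336, 103, 101, 103), (339, 193, 99, 51), (342, 181, 95, 51), (345, 182, 96, 51), (348, 182, 94, 49), (351, 183, 96, 50), (354, 187, 91, 40)]
```

The module's top face is within 1 mm of the prediction, so I'll take it.

```bash
python3 -m crank '[{"x":0.001,"y":0.001,"z":0.03,"roll":0,"gripper":0},{"x":0,"y":0,"z":0.03,"roll":0,"gripper":0},{"x":0,"y":0,"z":0.03,"roll":0,"gripper":0},{"x":0,"y":0,"z":0.02,"roll":0,"gripper":0},{"x":0,"y":0,"z":0,"roll":0,"gripper":120},{"x":0,"y":0,"z":0,"roll":0,"gripper":170},{"x":0,"y":0,"z":0,"roll":0,"gripper":180},{"x":0,"y":0,"z":0,"roll":0,"gripper":186},{"x":0,"y":0,"z":0,"roll":0,"gripper":190},{"x":0,"y":0,"z":0,"roll":0,"gripper":195},{"x":0,"y":0,"z":0,"roll":0,"gripper":205},{"x":0,"y":0,"z":0,"roll":0,"gripper":205},{"x":0,"y":0,"z":0,"roll":0,"gripper":205}]'; python3 -m crank '[{"x":0,"y":0,"z":-0.005,"roll":0,"gripper":205},{"x":0,"y":0,"z":-0.015,"roll":0,"gripper":205},{"x":0,"y":0,"z":-0.03,"roll":0,"gripper":205},{"x":0,"y":0,"z":-0.03,"roll":0,"gripper":205},{"x":0,"y":0,"z":-0.03,"roll":0,"gripper":205},{"x":0,"y":0,"z":-0.02,"roll":0,"gripper":205},{"x":0,"y":0,"z":-0.01,"roll":0,"gripper":205},{"x":0,"y":0,"z":0,"roll":0,"gripper":205}]'; python3 goto.py .479 .32 .21 -10
```

```text
t: 16.23
ee_pos: [0.4899, -0.0198, 0.0802]
tool_rot: [0.0, 0.606, 0.795, 0.0]
ft_force: [0.3, 0.2, -0.8]
grip_width: 0.355
finger_force: 0.0
t: 16.9
ee_pos: [0.4909, -0.0198, 0.2219]
tool_rot: [0.001, 0.606, 0.795, 0.002]
ft_force: [0.4, -0.4, -1.5]
grip_width: 0.245
finger_force: 30.0
t 16.9 pos [ 0.4909 -0.0198  0.2219] ty 15.3 f [ 0.4 -0.4 -1.5] j7 0.28 | roll 25.3 shift [0.3309 0.0783 0.0123]
```

```bash
python3 -m crank '[{"x":0.008,"y":0.002,"z":0,"roll":0,"gripper":205},{"x":0.02,"y":0.005,"z":0,"roll":0,"gripper":205},{"x":0.03,"y":0.007,"z":0,"roll":0,"gripper":205},{"x":0.035,"y":0.008,"z":0,"roll":0,"gripper":205},{"x":0.035,"y":0.008,"z":0,"roll":0,"gripper":205},{"x":0.035,"y":0.008,"z":0,"roll":0,"gripper":205},{"x":0.035,"y":0.008,"z":0,"roll":0,"gripper":205},{"x":0.035,"y":0.008,"z":0,"roll":0,"gripper":205},{"x":0.035,"y":0.008,"z":0,"roll":0,"gripper":205},{"x":0.03,"y":0.008,"z":0,"roll":0,"gripper":205},{"x":0.02,"y":0.005,"z":0,"roll":0,"gripper":205},{"x":0.01,"y":0.002,"z":0,"roll":0,"gripper":205},{"x":0.003,"y":0.001,"z":0,"roll":0,"gripper":205},{"x":0,"y":0,"z":0,"roll":7,"gripper":205},{"x":0,"y":0,"z":0,"roll":7,"gripper":205},{"x":0,"y":0,"z":0,"roll":7,"gripper":205},{"x":0,"y":0,"z":0,"roll":4.3,"gripper":205},{"x":0,"y":0,"z":0,"roll":0,"gripper":205}]'; python3 goto.py .479 .32 .21 -10
python3 - <<'E'
from h import *
for n in("top","side","wrist"): cv2.imwrite(f"pics/n_{n}.png",env.capture(n)[:,:,::-1])
p=env.camera_params("side");pos,M=tool();z=np.array([0,0,1])
g0=cv2.imread("pics/side0.png").astype(int);g1=cv2.imread("pics/n_side.png").astype(int)
for d in np.arange(.0,.125,.008):
    q=w2px(p,[pos-d*z+M[:,0]*b for b in(0,.02,-.02)]).round().astype(int)
    print(d.round(3),[(g1[v,u].tolist(),int(np.abs(g1[v,u]-g0[v,u]).sum())) for u,v in q])
E
```

```text
t: 18.4
ee_pos: [0.4775, 0.3177, 0.2191]
tool_rot: [0.0, 0.768, 0.641, -0.001]
ft_force: [0.3, 0.0, -1.0]
grip_width: 0.246
finger_force: 30.0
t 18.4 pos [0.4775 0.3177 0.2191] ty -10.3 f [ 0.3  0.  -1. ] j7 -0.76 | roll -0.3 shift [0.0026 0.0011 0.0091]
0.0 [([42, 42, 42], 420), ([24, 26, 42], 452), ([43, 42, 39], 423)]
0.008 [([36, 39, 37], 443), ([19, 23, 37], 466), ([45, 47, 44], 409)]
0.016 [([40, 43, 42], 422), ([21, 22, 36], 478), ([44, 47, 46], 403)]
0.024 [([45, 43, 42], 418), ([30, 32, 38], 454), ([44, 42, 42], 424)]
0.032 [([45, 43, 43], 419), ([39, 41, 41], 424), ([43, 45, 43], 410)]
0.04 [([42, 43, 42], 417), ([40, 36, 37], 434), ([41, 42, 44], 419)]
0.048 [([39, 40, 39], 268), ([40, 39, 38], 418), ([45, 45, 44], 441)]
0.056 [([39, 41, 38], 372), ([37, 37, 38], 269), ([47, 47, 47], 441)]
0.064 [([37, 36, 37], 473), ([47, 46, 45], 204), ([39, 38, 38], 463)]
0.072 [([42, 40, 40], 455), ([39, 36, 39], 392), ([43, 43, 46], 449)]
0.08 [([38, 33, 38], 466), ([45, 43, 41], 448), ([43, 45, 45], 440)]
0.088 [([39, 41, 41], 436), ([41, 44, 45], 444), ([42, 42, 47], 408)]
0.096 [([88, 76, 64], 187), ([49, 53, 56], 404), ([57, 77, 84], 294)]
0.104 [([76, 49, 29], 107), ([135, 141, 139], 79), ([109, 161, 186], 16)]
0.112 [([56, 44, 41], 10), ([184, 192, 185], 15), ([135, 202, 233], 7)]
0.12 [([51, 40, 35], 13), ([107, 68, 48], 14), ([130, 196, 229], 7)]
```

Run:
```python
from h import *
from scipy.optimize import minimize
def boxes(x,y,a,S=1):
    c,s=np.cos(a),np.sin(a)
    return [[[x+c*dx-s*dy,y+s*dx+c*dy,z] for dx in(-.025,.025) for dy in(sg*.037,sg*.0625) for z in(.008,.09)] for sg in(1,-1)]
F=6
for n,roi in(("top",(190,215,250,255)),("side",(215,145,262,200))):
    im=cv2.imread(f"pics/{n}0.png");p=env.camera_params(n);x0,y0,x1,y1=roi
    c=cv2.resize(im[y0:y1,x0:x1],None,fx=F,fy=F,interpolation=cv2.INTER_CUBIC);hsv=cv2.cvtColor(c,cv2.COLOR_BGR2HSV)
    m=((hsv[:,:,0]>95)&(hsv[:,:,0]<130)&(hsv[:,:,1]>90)).astype(np.uint8)
    m=cv2.morphologyEx(m,cv2.MORPH_OPEN,np.ones((5,5)))
    M=np.zeros_like(m);cs=[k for k in cv2.findContours(m,cv2.RETR_EXTERNAL,cv2.CHAIN_APPROX_NONE)[0] if cv2.contourArea(k)>300]
    print(n,[(cv2.contourArea(k)/F/F,(k.reshape(-1,2).mean(0)/F+[x0,y0]).round(1).tolist()) for k in cs])
    cv2.drawContours(M,[cv2.convexHull(k) for k in cs],-1,1,-1)
    def cost(v):
        R=np.zeros_like(M)
        for b in boxes(v[0]/100,v[1]/100,v[2]/10):
            q=(w2px(p,b)-[x0,y0]+.5)*F-.5;cv2.fillConvexPoly(R,cv2.convexHull(np.round(q*16).astype(np.int32)),1,shift=4)
        return -(R&M).sum()/(R|M).sum()
    best=min((minimize(cost,[47.9+i,32+j,-1.75],method="Nelder-Mead",options=dict(initial_simplex=np.array([[47.9+i,32+j,-1.75],[48.5+i,32+j,-1.75],[47.9+i,32.6+j,-1.75],[47.9+i,32+j,-1.2]]))) for i in(-.3,.3) for j in(-.3,.3)),key=lambda r:r.fun)
    print(n,best.x[:2]/100,np.degrees(best.x[2]/10).round(1),best.fun.round(3))
```

```text
top [(203.30555555555554, [231.6, 236.6]), (154.27777777777777, [199.1, 230.9])]
top [0.42133333 0.361     ] -4.1 0.0
side [(406.1805555555556, [237.0, 171.7]), (62.93055555555555, [259.1, 150.1])]
side [0.39475466 0.3227728 ] -29.5 0.0<stdin>:19: RuntimeWarning: overflow encountered in scalar negative
```

Run:
```python
from h import *
from scipy.optimize import minimize
def boxes(x,y,a):
    c,s=np.cos(a),np.sin(a)
    return [[[x+c*dx-s*dy,y+s*dx+c*dy,z] for dx in(-.025,.025) for dy in(sg*.037,sg*.0625) for z in(.008,.09)] for sg in(1,-1)]
F=6
for n,roi in(("top",(190,215,250,255)),("side",(215,145,253,200))):
    im=cv2.imread(f"pics/{n}0.png");p=env.camera_params(n);x0,y0,x1,y1=roi
    c=cv2.resize(im[y0:y1,x0:x1],None,fx=F,fy=F,interpolation=cv2.INTER_CUBIC);hsv=cv2.cvtColor(c,cv2.COLOR_BGR2HSV)
    m=((hsv[:,:,0]>95)&(hsv[:,:,0]<130)&(hsv[:,:,1]>90)).astype(np.uint8)
    m=cv2.morphologyEx(m,cv2.MORPH_OPEN,np.ones((5,5)))
    M=np.zeros_like(m);cs=[k for k in cv2.findContours(m,cv2.RETR_EXTERNAL,cv2.CHAIN_APPROX_NONE)[0] if cv2.contourArea(k)>300]
    cv2.drawContours(M,cs,-1,1,-1)
    def cost(v):
        R=np.zeros_like(M)
        for b in boxes(v[0]/100,v[1]/100,v[2]/10):
            q=(w2px(p,b)-[x0,y0]+.5)*F-.5;cv2.fillConvexPoly(R,cv2.convexHull(np.round(q*16).astype(np.int32)),1,shift=4)
        return -int((R&M).sum())/int((R|M).sum())
    best=min((minimize(cost,[47.9+i,32+j,-1.75],method="Nelder-Mead",options=dict(initial_simplex=np.array([[47.9+i,32+j,-1.75],[48.5+i,32+j,-1.75],[47.9+i,32.6+j,-1.75],[47.9+i,32+j,-1.2]]))) for i in(-.3,.3) for j in(-.3,.3)),key=lambda r:r.fun)
    print(n,best.x[:2]/100,np.degrees(best.x[2]/10).round(1),round(best.fun,3),"at guess",round(cost([47.9,32,-1.75]),3),
      [[round(cost([47.9+a,32+b,-1.75]),3) for b in(-.4,0,.4)] for a in(-.4,0,.4)])
```

```text
top [0.47889158 0.32104754] -10.0 -0.734 at guess -0.725 [[-0.587, -0.648, -0.624], [-0.638, -0.725, -0.697], [-0.595, -0.679, -0.648]]
side [0.47742685 0.31836843] -16.7 -0.672 at guess -0.65 [[-0.646, -0.649, -0.639], [-0.647, -0.65, -0.637], [-0.638, -0.647, -0.631]]
```

```bash
python3 -m crank '[{"x":0.002,"y":0.001,"z":0.0,"roll":0,"gripper":205},{"x":0,"y":0,"z":0,"roll":0,"gripper":205}]'|grep ee; for i in 1 2 ; do python3 goto.py .479 .32 .125 -10;python3 -m crank '[{"x":0,"y":0,"z":0,"roll":0,"gripper":205}]'|grep ee; done; python3 goto.py .479 .32 .125 -10
```

```text
ee_pos: [0.4791, 0.3217, 0.2199]
t 18.72 pos [0.4791 0.3217 0.2199] ty -9.9 f [-0.3  0.3 -0.4] j7 -0.75 | roll 0.1 shift [-0.0017  0.0002  0.0949]
ee_pos: [0.4789, 0.3217, 0.2199]
t 18.8 pos [0.4789 0.3217 0.2199] ty -9.9 f [ 0.4 -0.6 -0.9] j7 -0.75 | roll 0.1 shift [-0.0016  0.0004  0.0949]
ee_pos: [0.4789, 0.3216, 0.22]
t 18.88 pos [0.4789 0.3216 0.22  ] ty -10.0 f [-0.4 -0.4 -1.8] j7 -0.76 | roll 0.0 shift [-0.0016  0.0004  0.095 ]
```

```bash
python3 -m crank '[{"x":-0.0015,"y":0,"z":0.01,"roll":0,"gripper":205},{"x":0,"y":0,"z":0.02,"roll":0,"gripper":205},{"x":0,"y":0,"z":0.02,"roll":0,"gripper":205},{"x":0,"y":0,"z":0.02,"roll":0,"gripper":205},{"x":0,"y":0,"z":0.015,"roll":0,"gripper":205},{"x":0,"y":0,"z":0.008,"roll":0,"gripper":205},{"x":0,"y":0,"z":0,"roll":0,"gripper":205},{"x":0,"y":0,"z":0,"roll":0,"gripper":205}]'; python3 goto.py .479 .32 .103 -10
```

```text
t: 19.55
ee_pos: [0.4786, 0.3201, 0.1268]
tool_rot: [0.0, 0.766, 0.643, -0.0]
ft_force: [0.5, -0.4, -2.1]
grip_width: 0.25
finger_force: 30.0
t 19.55 pos [0.4786 0.3201 0.1268] ty -10.0 f [ 0.5 -0.4 -2.1] j7 -0.71 | roll 0.0 shift [0.     0.0004 0.0238]
```

```bash
python3 -m crank '[{"x":0,"y":0,"z":0.004,"roll":0,"gripper":205},{"x":0,"y":0,"z":0.004,"roll":0,"gripper":205},{"x":0,"y":0,"z":0,"roll":0,"gripper":205}]'|grep -E "ee|ft"; python3 -m crank '[{"x":0,"y":0,"z":0.003,"roll":0,"gripper":205},{"x":0,"y":0,"z":0,"roll":0,"gripper":205}]'|grep -E "ee|ft"; python3 -m crank '[{"x":0,"y":0,"z":0.002,"roll":0,"gripper":205},{"x":0,"y":0,"z":0,"roll":0,"gripper":205}]'|grep -E "ee|ft"
```

```text
ee_pos: [0.4786, 0.3203, 0.1189]
ft_force: [-0.2, -0.2, -1.5]
ee_pos: [0.4785, 0.3202, 0.1158]
ft_force: [-0.0, 0.1, -1.7]
ee_pos: [0.4785, 0.3202, 0.1138]
ft_force: [-0.5, -0.5, -2.2]
```

```bash
python3 -m crank '[{"x":0,"y":0,"z":0.003,"roll":0,"gripper":205},{"x":0,"y":0,"z":0.003,"roll":0,"gripper":205},{"x":0,"y":0,"z":0,"roll":0,"gripper":205}]'|grep -E "ee|ft"; python3 -m crank '[{"x":0,"y":0,"z":0.002,"roll":0,"gripper":205},{"x":0,"y":0,"z":0,"roll":0,"gripper":205}]'|grep -E "ee|ft"; python3 -m crank '[{"x":0,"y":0,"z":0.0015,"roll":0,"gripper":205},{"x":0,"y":0,"z":0,"roll":0,"gripper":205}]'|grep -E "ee|ft"
```

```text
ee_pos: [0.4782, 0.32, 0.1073]
ft_force: [0.3, -0.1, -1.3]
ee_pos: [0.4784, 0.3201, 0.1056]
ft_force: [0.2, -0.0, -2.8]
ee_pos: [0.4785, 0.3202, 0.1043]
ft_force: [0.1, -0.4, -1.4]
```

```bash
python3 -m crank '[{"x":0,"y":0,"z":0.0015,"roll":0,"gripper":205},{"x":0,"y":0,"z":0,"roll":0,"gripper":205}]'|grep -E "ee|ft"
```

```text
ee_pos: [0.4785, 0.3202, 0.1028]
ft_force: [0.3, -0.0, -1.6]
```

```bash
python3 -m crank '[{"x":0,"y":0,"z":0.0015,"roll":0,"gripper":205},{"x":0,"y":0,"z":0,"roll":0,"gripper":205}]'|grep -E "ee|ft"; python3 -m crank '[{"x":0,"y":0,"z":0.0015,"roll":0,"gripper":205},{"x":0,"y":0,"z":0,"roll":0,"gripper":205}]'|grep -E "ee|ft"
```

```text
ee_pos: [0.4785, 0.3202, 0.1013]
ft_force: [-0.1, -0.2, -2.0]
ee_pos: [0.4785, 0.3202, 0.0998]
ft_force: [-0.1, 0.1, -0.5]
```

```bash
python3 -m crank '[{"x":0,"y":0,"z":0.001,"roll":0,"gripper":205},{"x":0,"y":0,"z":0,"roll":0,"gripper":205}]'|grep -E "ee|ft"
```

```text
ee_pos: [0.4785, 0.3202, 0.0988]
ft_force: [0.1, 0.1, -1.0]
```

```bash
for i in 1; do python3 -m crank '[{"x":0,"y":0,"z":0.0015,"roll":0,"gripper":205},{"x":0,"y":0,"z":0,"roll":0,"gripper":205}]'|grep -E "ee|ft"; python3 -m crank '[{"x":0,"y":0,"z":0.0015,"roll":0,"gripper":205},{"x":0,"y":0,"z":0,"roll":0,"gripper":205}]'|grep -E "ee|ft"; done
```

```text
ee_pos: [0.4785, 0.3202, 0.0973]
ft_force: [-0.7, -0.2, -1.8]
ee_pos: [0.4785, 0.3202, 0.0957]
ft_force: [-0.6, 0.3, -1.9]
```

```bash
python3 -m crank '[{"x":0,"y":0,"z":0.001,"roll":0,"gripper":205},{"x":0,"y":0,"z":0,"roll":0,"gripper":205}]'|grep -E "ee|ft"
```

```text
ee_pos: [0.4785, 0.3202, 0.0948]
ft_force: [-0.3, -0.1, -1.3]
```

```bash
python3 -m crank '[{"x":0,"y":0,"z":0.0015,"roll":0,"gripper":205},{"x":0,"y":0,"z":0,"roll":0,"gripper":205}]'|grep -E "ee|ft"; python3 -m crank '[{"x":0,"y":0,"z":0.0015,"roll":0,"gripper":205},{"x":0,"y":0,"z":0,"roll":0,"gripper":205}]'|grep -E "ee|ft"; python3 -m crank '[{"x":0,"y":0,"z":0.001,"roll":0,"gripper":205},{"x":0,"y":0,"z":0,"roll":0,"gripper":205}]'|grep -E "ee|ft"
```

```text
ee_pos: [0.4785, 0.3202, 0.0933]
ft_force: [-0.1, -0.5, -1.4]
ee_pos: [0.4791, 0.3203, 0.0925]
ft_force: [-0.4, -1.8, 3.1]
ee_pos: [0.4792, 0.3203, 0.0925]
ft_force: [-2.7, -2.7, 12.5]
```

```bash
python3 -m crank '[{"x":0,"y":0,"z":0.001,"roll":0,"gripper":205},{"x":0,"y":0,"z":0,"roll":0,"gripper":205}]'|grep -E "ee|ft"
```

```text
ee_pos: [0.4794, 0.3203, 0.0924]
ft_force: [-4.6, -4.3, 20.6]
```

Contact at TCP z = 0.0925 agrees with the floor rather than a lip. I'll relieve the load and let go.

```bash
python3 -m crank '[{"x":0,"y":0,"z":-0.0022,"roll":0,"gripper":205},{"x":0,"y":0,"z":0,"roll":0,"gripper":205}]'|grep -E "ee|ft"; python3 -m crank '[{"x":0,"y":0,"z":0,"roll":0,"gripper":186},{"x":0,"y":0,"z":0,"roll":0,"gripper":180},{"x":0,"y":0,"z":0,"roll":0,"gripper":150},{"x":0,"y":0,"z":0,"roll":0,"gripper":100},{"x":0,"y":0,"z":0,"roll":0,"gripper":60},{"x":0,"y":0,"z":0,"roll":0,"gripper":60},{"x":0,"y":0,"z":0,"roll":0,"gripper":60},{"x":0,"y":0,"z":0,"roll":0,"gripper":60},{"x":0,"y":0,"z":0,"roll":0,"gripper":60},{"x":0,"y":0,"z":-0.02,"roll":0,"gripper":60},{"x":0,"y":0,"z":-0.03,"roll":0,"gripper":60},{"x":0,"y":0,"z":-0.04,"roll":0,"gripper":60},{"x":0,"y":0,"z":-0.03,"roll":0,"gripper":60},{"x":0,"y":0,"z":0,"roll":0,"gripper":60}]'
python3 - <<'E'
from h import *
p=env.camera_params("wrist");im=env.capture("wrist");cv2.imwrite("pics/w7.png",im[:,:,::-1])
a=np.radians(-10);f=np.array([np.cos(a),np.sin(a),0]);g=np.array([-f[1],f[0],0]);c=np.array([.479,.320,.118])
q=w2px(p,[c+i*.011*f+j*.032*g for i,j in((1,1),(1,-1),(-1,-1),(-1,1))]+[c]);print(tool()[0],q.round(0).tolist())
u,v=q[4].round().astype(int)
for x in(u-8,u+8):print("col",x,[(y,*im[y,x].tolist()) for y in range(v-60,min(v+64,400),3)])
print("row",v-10,[(x,*im[v-10,x].tolist()) for x in range(u-34,u+35,2)])
E
```

```text
ee_pos: [0.4789, 0.3204, 0.0927]
ft_force: [0.2, -0.2, -1.7]
t: 23.88
ee_pos: [0.4818, 0.3221, 0.2187]
tool_rot: [-0.0, 0.766, 0.643, 0.005]
ft_force: [1.1, -0.1, 0.3]
grip_width: 0.764
finger_force: 0.0
[0.48051242 0.32146485 0.21571165] [[331.0, 166.0], [331.0, 247.0], [303.0, 247.0], [302.0, 166.0], [317.0, 208.0]]
col 309 [(148, 37, 81, 138), (151, 39, 84, 139), (154, 21, 24, 32), (157, 35, 36, 36), (160, 42, 41, 41), (163, 43, 43, 43), (166, 49, 49, 49), (169, 128, 127, 127), (172, 131, 129, 128), (175, 131, 130, 129), (178, 129, 128, 127), (181, 129, 128, 127), (184, 128, 126, 125), (187, 129, 127, 127), (190, 127, 126, 124), (193, 127, 125, 124), (196, 126, 125, 123), (199, 126, 123, 122), (202, 125, 124, 122), (205, 125, 121, 120), (208, 122, 121, 118), (211, 127, 124, 122), (214, 85, 82, 80), (217, 86, 83, 79), (220, 85, 83, 78), (223, 84, 81, 78), (226, 82, 79, 76), (229, 80, 77, 75), (232, 77, 75, 73), (235, 77, 75, 73), (238, 75, 73, 71), (241, 74, 72, 72), (244, 73, 72, 70), (247, 52, 57, 66), (250, 127, 122, 110), (253, 125, 120, 110), (256, 125, 120, 109), (259, 124, 1
[... 1011 characters left out ...]
, (287, 178, 183, 189), (289, 177, 183, 190), (291, 176, 183, 189), (293, 181, 187, 194), (295, 66, 66, 66), (297, 52, 47, 43), (299, 54, 49, 45), (301, 58, 55, 51), (303, 106, 104, 103), (305, 128, 125, 124), (307, 126, 123, 122), (309, 127, 124, 122), (311, 126, 124, 122), (313, 125, 124, 122), (315, 127, 125, 123), (317, 125, 124, 123), (319, 126, 124, 121), (321, 125, 124, 122), (323, 125, 124, 123), (325, 124, 123, 120), (327, 126, 124, 123), (329, 96, 95, 94), (331, 59, 55, 53), (333, 56, 52, 49), (335, 55, 52, 49), (337, 49, 47, 42), (339, 128, 130, 131), (341, 177, 182, 189), (343, 175, 181, 187), (345, 177, 183, 189), (347, 177, 182, 189), (349, 176, 183, 189), (351, 177, 183, 190)]
```

The module's top face lies at rows 167–247 and columns 303–329, against 166–247 and 302–331 predicted for a seated module. So it is fully down and centred. Next is the console selector at about (0.5044, -0.3395).

```bash
python3 -m crank '[{"x":0,"y":0,"z":0,"roll":0,"gripper":40}]'|grep ee;python3 goto.py .5044 -.3395 .21 -93.4
```

```text
ee_pos: [0.4785, 0.3203, 0.2123]
t 24.02 pos [0.4785 0.3203 0.2123] ty -10.0 f [ 0.1 -0.2 -0.8] j7 -0.75 | roll 83.4 shift [-0.6454  0.1397  0.0019]
```

```bash
python3 -m crank '[{"x":-0.037,"y":0.008,"z":0,"roll":0,"gripper":40},{"x":-0.037,"y":0.008,"z":0,"roll":0,"gripper":40},{"x":-0.037,"y":0.008,"z":0,"roll":0,"gripper":40},{"x":-0.037,"y":0.008,"z":0,"roll":0,"gripper":40},{"x":-0.037,"y":0.008,"z":0,"roll":0,"gripper":40},{"x":-0.037,"y":0.008,"z":0,"roll":0,"gripper":40},{"x":-0.037,"y":0.008,"z":0,"roll":0,"gripper":40},{"x":-0.037,"y":0.008,"z":0,"roll":0,"gripper":40},{"x":-0.037,"y":0.008,"z":0,"roll":0,"gripper":40},{"x":-0.037,"y":0.008,"z":0,"roll":0,"gripper":40},{"x":-0.037,"y":0.008,"z":0,"roll":0,"gripper":40},{"x":-0.037,"y":0.008,"z":0,"roll":0,"gripper":40},{"x":-0.037,"y":0.008,"z":0,"roll":0,"gripper":40},{"x":-0.037,"y":0.008,"z":0,"roll":0,"gripper":40},{"x":-0.037,"y":0.008,"z":0,"roll":0,"gripper":40},{"x":-0.037,"y":0.008,"z":0,"roll":0,"gripper":40},{"x":-0.037,"y":0.008,"z":0,"roll":0,"gripper":40},{"x":-0.0164,"y":0.004,"z":0,"roll":0,"gripper":40},{"x":0,"y":0,"z":0,"roll":0,"gripper":40}]' |grep ee;python3 -m crank '[{"x":0,"y":0,"z":0,"roll":7,"gripper":40},{"x":0,"y":0,"z":0,"roll":7,"gripper":40},{"x":0,"y":0,"z":0,"roll":7,"gripper":40},{"x":0,"y":0,"z":0,"roll":7,"gripper":40},{"x":0,"y":0,"z":0,"roll":7,"gripper":40},{"x":0,"y":0,"z":0,"roll":7,"gripper":40},{"x":0,"y":0,"z":0,"roll":7,"gripper":40},{"x":0,"y":0,"z":0,"roll":7,"gripper":40},{"x":0,"y":0,"z":0,"roll":7,"gripper":40},{"x":0,"y":0,"z":0,"roll":7,"gripper":40},{"x":0,"y":0,"z":0,"roll":7,"gripper":40},{"x":0,"y":0,"z":0,"roll":6.4,"gripper":40},{"x":0,"y":0,"z":0,"roll":0,"gripper":40}]'|grep ee;python3 goto.py .5044 -.3395 .066 -93.4
python3 - <<'E'
from h import *
p=env.camera_params("wrist");im=env.capture("wrist");cv2.imwrite("pics/w8.png",im[:,:,::-1])
hsv=cv2.cvtColor(im,cv2.COLOR_RGB2HSV)
def blob(m,z,n):
    for c in cv2.findContours(m.astype(np.uint8),cv2.RETR_EXTERNAL,cv2.CHAIN_APPROX_NONE)[0]:
        if cv2.contourArea(c)>12 and c[:,0,1].max()<300: print(n,cv2.contourArea(c),c[:,0].mean(0).round(0),px2w(p,c[:,0],z).mean(0).round(4))
blob((hsv[:,:,0]>50)&(hsv[:,:,0]<75)&(hsv[:,:,1]>90),.05,"green")
blob(((hsv[:,:,0]<6)|(hsv[:,:,0]>174))&(hsv[:,:,1]>150)&(hsv[:,:,2]>100),.068,"red")
blob((hsv[:,:,2]>150)&(hsv[:,:,1]<25),.05,"white")
print(w2px(p,[[.5044,-.3395,.088],[.48,-.338,.088]]))
E
```

```text
ee_pos: [0.5022, -0.3443, 0.2104]
ee_pos: [0.5044, -0.3377, 0.2103]
t 26.68 pos [ 0.5044 -0.3377  0.2103] ty -93.5 f [ 0.4 -0.  -0.1] j7 -0.68 | roll -0.1 shift [0.0006 0.002  0.1443]
green 133.5 [278. 202.] [ 0.4915 -0.2963  0.05  ]
red 683.5 [217. 190.] [ 0.5101 -0.2457  0.068 ]
white 19.0 [365. 247.] [ 0.4421 -0.3761  0.05  ]
white 368.5 [630. 231.] [ 0.441  -0.6388  0.05  ]
white 247.5 [588. 216.] [ 0.46   -0.5936  0.05  ]
white 151.0 [556. 204.] [ 0.474  -0.5601  0.05  ]
white 36.5 [276. 175.] [ 0.5172 -0.2961  0.05  ]
white 145.5 [610. 217.] [ 0.4565 -0.6156  0.05  ]
white 94.0 [574. 206.] [ 0.4702 -0.5781  0.05  ]
white 245.5 [254. 119.] [ 0.5687 -0.2814  0.05  ]
white 176.5 [565. 111.] [ 0.5596 -0.5602  0.05  ]
white 299.0 [601. 110.] [ 0.5589 -0.5935  0.05  ]
white 138.5 [584. 108.] [ 0.5613 -0.578   0.05  ]
white 208.0 [624. 108.] [ 0.5597 -0.6156  0.05  ]
white 94.5 [634.  22.] [ 0.6324 -0.6156  0.05  ]
white 103.0 [612.   6.] [ 0.6461 -0.5938  0.05  ]
white 85.0 [592.  27.] [ 0.6297 -0.578   0.05  ]
white 152.5 [573.  13.] [ 0.6413 -0.5602  0.05  ]
[[323.79080871 195.26154492]
 [323.71984489 223.59895132]]
```

```bash
python3 -m crank '[{"x":0,"y":0.001,"z":0.04,"roll":0,"gripper":40},{"x":0,"y":0,"z":0.04,"roll":0,"gripper":40},{"x":0,"y":0,"z":0.03,"roll":0,"gripper":40},{"x":0,"y":0,"z":0.02,"roll":0,"gripper":40},{"x":0,"y":0,"z":0.014,"roll":0,"gripper":40},{"x":0,"y":0,"z":0,"roll":0,"gripper":40},{"x":0,"y":0,"z":0,"roll":0,"gripper":40}]'|grep -E "ee|ft"; python3 -m crank '[{"x":0,"y":0,"z":0,"roll":0,"gripper":150},{"x":0,"y":0,"z":0,"roll":0,"gripper":180},{"x":0,"y":0,"z":0,"roll":0,"gripper":200},{"x":0,"y":0,"z":0,"roll":0,"gripper":210},{"x":0,"y":0,"z":0,"roll":0,"gripper":215},{"x":0,"y":0,"z":0,"roll":0,"gripper":220},{"x":0,"y":0,"z":0,"roll":0,"gripper":220},{"x":0,"y":0,"z":0,"roll":0,"gripper":220},{"x":0,"y":0,"z":0,"roll":0,"gripper":220},{"x":0,"y":0,"z":0,"roll":0,"gripper":220},{"x":0,"y":0,"z":0,"roll":0,"gripper":220},{"x":0,"y":0,"z":0,"roll":0,"gripper":220}]'; python3 goto.py .5044 -.3385 .066 17.9
```

```text
ee_pos: [0.5044, -0.3405, 0.0681]
ft_force: [0.3, 0.5, 0.2]
t: 28.32
ee_pos: [0.5047, -0.3394, 0.068]
tool_rot: [-0.001, 1.0, -0.029, -0.0]
ft_force: [0.6, 5.5, 3.5]
grip_width: 0.16
finger_force: 30.0
t 28.32 pos [ 0.5047 -0.3394  0.068 ] ty -93.4 f [0.6 5.5 3.5] j7 -0.54 | roll 68.7 shift [-0.0003 -0.0009  0.002 ]
```

```bash
python3 -m crank '[{"x":0,"y":-0.001,"z":0,"roll":4,"gripper":220},{"x":0,"y":0,"z":0,"roll":6,"gripper":220},{"x":0,"y":0,"z":0,"roll":6,"gripper":220},{"x":0,"y":0,"z":0,"roll":6,"gripper":220},{"x":0,"y":0,"z":0,"roll":6,"gripper":220},{"x":0,"y":0,"z":0,"roll":6,"gripper":220},{"x":0,"y":0,"z":0,"roll":6,"gripper":220},{"x":0,"y":0,"z":0,"roll":6,"gripper":220},{"x":0,"y":0,"z":0,"roll":6,"gripper":220},{"x":0,"y":0,"z":0,"roll":6,"gripper":220},{"x":0,"y":0,"z":0,"roll":6,"gripper":220},{"x":0,"y":0,"z":0,"roll":4.7,"gripper":220},{"x":0,"y":0,"z":0,"roll":0,"gripper":220},{"x":0,"y":0,"z":0,"roll":0,"gripper":220}]'; python3 goto.py .5044 -.3385 .066 17.9
```

```text
t: 29.48
ee_pos: [0.505, -0.339, 0.068]
tool_rot: [-0.0, 0.809, -0.587, -0.0]
ft_force: [-0.1, 4.6, 2.6]
grip_width: 0.16
finger_force: 30.0
t 29.48 pos [ 0.505 -0.339  0.068] ty -162.0 f [-0.1  4.6  2.6] j7 -1.53 | roll 0.1 shift [-0.0006  0.0005  0.002 ]
```

Turned to the commanded heading. I'll let go, rise, and check the bar's direction in the picture numerically.

```bash
python3 -m crank '[{"x":0,"y":0,"z":0,"roll":0,"gripper":205},{"x":0,"y":0,"z":0,"roll":0,"gripper":180},{"x":0,"y":0,"z":0,"roll":0,"gripper":140},{"x":0,"y":0,"z":0,"roll":0,"gripper":120},{"x":0,"y":0,"z":0,"roll":0,"gripper":120},{"x":0,"y":0,"z":0,"roll":0,"gripper":120},{"x":0,"y":0,"z":-0.01,"roll":0,"gripper":120},{"x":0,"y":0,"z":-0.03,"roll":0,"gripper":120},{"x":0,"y":0,"z":-0.04,"roll":0,"gripper":120},{"x":0,"y":0,"z":-0.03,"roll":0,"gripper":120},{"x":0,"y":0,"z":0,"roll":0,"gripper":120},{"x":0,"y":0,"z":0,"roll":0,"gripper":120},{"x":0,"y":0,"z":0,"roll":0,"gripper":120}]'
python3 - <<'E'
from h import *
p=env.camera_params("wrist");im=env.capture("wrist");cv2.imwrite("pics/w9.png",im[:,:,::-1])
c=np.array([.5046,-.3387,.088]);th=np.radians(176.6)
g=cv2.cvtColor(im,cv2.COLOR_RGB2GRAY)
print("centre px",w2px(p,[c]).round(0))
for a in np.arange(0.0,1.9,.1):
    q=w2px(p,[c+r*np.array([np.cos(th-a),np.sin(th-a),0]) for r in np.arange(.006,.0201,.002)]).round().astype(int)
    print(round(a,2),[int(g[v,u]) for u,v in q if 0<=v<400 and 0<=u<640])
E
```

```text
t: 30.57
ee_pos: [0.5046, -0.3393, 0.178]
tool_rot: [-0.0, 0.809, -0.588, -0.0]
ft_force: [-0.6, 0.9, -0.3]
grip_width: 0.534
finger_force: 0.0
centre px [[320. 205.]]
0.0 [35, 43, 38, 37, 35, 73, 111, 110]
0.1 [33, 41, 39, 35, 34, 95, 110, 110]
0.2 [34, 42, 36, 37, 33, 116, 110, 110]
0.3 [34, 30, 38, 36, 29, 118, 110, 111]
0.4 [36, 32, 41, 35, 22, 111, 110, 112]
0.5 [36, 33, 27, 36, 51, 112, 111, 109]
0.6 [42, 33, 26, 35, 32, 110, 109, 111]
0.7 [41, 35, 30, 27, 29, 110, 110, 109]
0.8 [42, 39, 35, 28, 25, 47, 120, 111]
0.9 [39, 40, 38, 37, 29, 23, 17, 18]
1.0 [28, 36, 36, 37, 34, 32, 30, 24]
1.1 [137, 130, 23, 20, 19, 29, 29, 26]
1.2 [176, 167, 169, 169, 170, 171, 172, 179]
1.3 [176, 178, 180, 178, 181, 56, 56, 58]
1.4 [185, 60, 58, 31, 30, 36, 34, 34]
1.5 [65, 36, 40, 40, 40, 37, 33, 28]
1.6 [36, 42, 42, 39, 36, 33, 18, 113]
1.7 [40, 44, 41, 39, 29, 84, 110, 106]
1.8 [43, 44, 42, 35, 35, 108, 106, 106]
```

The pointer reads about 1.2 rad. Now the start button at about (0.510, -0.2465).

```bash
python3 goto.py .5102 -.2466 .085 18
```

```text
t 30.62 pos [ 0.5044 -0.339   0.1773] ty -162.1 f [ 0.1  0.3 -0.7] j7 -1.63 | roll -0.1 shift [-0.086  -0.0341  0.0925]
```

```bash
python3 -m crank '[{"x":-0.03,"y":-0.012,"z":0,"roll":0,"gripper":255},{"x":-0.03,"y":-0.012,"z":0,"roll":0,"gripper":255},{"x":-0.026,"y":-0.01,"z":0,"roll":0,"gripper":255},{"x":0,"y":0,"z":0,"roll":0,"gripper":255},{"x":0,"y":0,"z":0.03,"roll":0,"gripper":255},{"x":0,"y":0,"z":0.03,"roll":0,"gripper":255},{"x":0,"y":0,"z":0.02,"roll":0,"gripper":255},{"x":0,"y":0,"z":0.008,"roll":0,"gripper":255},{"x":0,"y":0,"z":0,"roll":0,"gripper":255},{"x":0,"y":0,"z":0,"roll":0,"gripper":255}]';python3 goto.py .5102 -.2466 .062 18
```

```text
t: 31.45
ee_pos: [0.5102, -0.248, 0.0903]
tool_rot: [0.0, 0.808, -0.589, -0.0]
ft_force: [-0.2, -0.2, 0.2]
grip_width: 0.004
finger_force: 0.0
t 31.45 pos [ 0.5102 -0.248   0.0903] ty -162.1 f [-0.2 -0.2  0.2] j7 -1.65 | roll -0.1 shift [-0.0014 -0.0004  0.0283]
```

```bash
python3 -m crank '[{"x":0,"y":0,"z":0.01,"roll":0,"gripper":255},{"x":0,"y":0,"z":0.008,"roll":0,"gripper":255},{"x":0,"y":0,"z":0.004,"roll":0,"gripper":255},{"x":0,"y":0,"z":0,"roll":0,"gripper":255}]'|grep -E "ee|ft";python3 -m crank '[{"x":0,"y":0,"z":0.003,"roll":0,"gripper":255},{"x":0,"y":0,"z":0.002,"roll":0,"gripper":255},{"x":0,"y":0,"z":0,"roll":0,"gripper":255}]'|grep -E "ee|ft"; python3 -m crank '[{"x":0,"y":0,"z":0.0015,"roll":0,"gripper":255},{"x":0,"y":0,"z":0,"roll":0,"gripper":255},{"x":0,"y":0,"z":0,"roll":0,"gripper":255}]'|grep -E "ee|ft"
```

```text
ee_pos: [0.511, -0.2477, 0.068]
ft_force: [-0.8, -0.7, 3.4]
ee_pos: [0.5111, -0.2478, 0.066]
ft_force: [-4.4, 6.6, 26.7]
ee_pos: [0.5112, -0.2478, 0.0657]
ft_force: [-7.7, 9.7, 39.7]
```

The force rises to 3.4 N with travel and then hits a hard stop, so the button is fully down. Now I'll release.

```bash
python3 -m crank '[{"x":0,"y":0,"z":-0.005,"roll":0,"gripper":255},{"x":0,"y":0,"z":-0.02,"roll":0,"gripper":255},{"x":0,"y":0,"z":-0.03,"roll":0,"gripper":255},{"x":0,"y":0,"z":-0.04,"roll":0,"gripper":255},{"x":0,"y":0,"z":-0.03,"roll":0,"gripper":255},{"x":0,"y":0,"z":0,"roll":0,"gripper":255},{"x":0,"y":0,"z":0,"roll":0,"gripper":255},{"x":0,"y":0,"z":0,"roll":0,"gripper":255}]'
python3 - <<'E'
from h import *
# nest module still there? compare the side view with the one right after letting go is not stored: check pointer, button and module by pixels
p=env.camera_params("wrist");im=env.capture("wrist");hsv=cv2.cvtColor(im,cv2.COLOR_RGB2HSV)
c=np.array([.5046,-.3387,.088]);th=np.radians(176.6);g=cv2.cvtColor(im,cv2.COLOR_RGB2GRAY)
for a in(1.0,1.1,1.2,1.3,1.4):
    q=w2px(p,[c+r*np.array([np.cos(th-a),np.sin(th-a),0]) for r in np.arange(.008,.0201,.003)]).round().astype(int);print(a,[int(g[v,u]) for u,v in q if 0<=v<400 and 0<=u<640])
t=env.capture("top");p=env.camera_params("top")
a=np.radians(-10);f=np.array([np.cos(a),np.sin(a),0]);n=np.array([-f[1],f[0],0])
print("module top px",[t[v,u].tolist() for u,v in w2px(p,[np.array([.479,.320,.118])+d*n for d in(-.028,-.014,0,.014,.028)]).round().astype(int)])
E
```

```text
t: 32.95
ee_pos: [0.5102, -0.2467, 0.1859]
tool_rot: [-0.0, 0.809, -0.588, -0.001]
ft_force: [0.3, 0.3, 0.0]
grip_width: 0.005
finger_force: 0.0
1.0 [12, 11, 26, 27, 14]
1.1 [177, 155, 118, 122, 13]
1.2 [159, 179, 179, 178, 3]
1.3 [83, 98, 26, 36, 14]
1.4 [28, 37, 41, 43, 17]
module top px [[142, 139, 138], [140, 137, 136], [137, 135, 133], [139, 136, 135], [135, 132, 130]]
```

```bash
python3 -c "
from plant import env
print(env.finish_job())"
```

```text
the job is handed in; nothing more can be done
None
```

The job is handed in, with no verdict returned: by camera and force readings the module stands seated in the nest, the selector is at the green dot (about 1.2 rad), and the start button was then pressed to its stop and released.

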